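# Hang and lock the swivel lid of a tea box

## Task

Put the loose lid on the tea box, turned about 20 degrees open towards the box's front, with its hinge hole lined up over the hole of the box's hinge knuckle, and thread the round pin down through both until its collar sits on the lid. Then swing the lid fully shut on its pin, against the stop at the back of the box, and lock it by pushing the square plug fully home through the lid into the box. Leave the lid, the pin and the plug in place, and do not push or tip the tin, the mug and the jar that stand around.

Things in the scene. Friction and masses are not known exactly. Their poses are not given: they have to be found in the camera images.
- tea_box: Open wooden tea box, 130 (x) x 170 (y) x 60 mm high, walls 10 mm, fixed to the worktop, tea packets inside below the rim. Origin: centre of its underside; x to its back (where the stop is), y to its hinge end, z up; -x is its front.
- box_eye (a point): Centre of the mouth of the box's hinge hole, at (35, 105, 60) mm in the box frame: a vertical round hole of 19 mm right through a dark steel knuckle of 44 x 40 mm on the box's +y end, from 20 mm above the worktop up to the rim's height.
- box_socket (a point): Centre of the mouth of the square socket, at (0, -53, 60) mm in the box frame, level with the rim: 31 mm wide, 40 mm deep, sides parallel to the box's, in a dark wood block inside the box's -y end.
- box_stop (a point): Middle of the stop's face at the rim's height, at (65.5, -55, 60) mm in the box frame: a dark steel lug at the box's back, 40 mm long (y), 15 mm above the rim; the shut lid's back edge meets it.
- lid: Loose wooden lid, 0.2-0.4 kg: board 130 (x) x 170 (y) x 10 mm with a dark steel tongue, 44 x 40 x 10 mm, on its +y end; lies right way up. Origin: centre of the board's underside; x to its back edge, y to the tongue, z up. Shut on the box, it has the box's x, y and yaw, 60 mm higher. Open to the front = turned clockwise from above about the hinge hole; at 20 degrees it lies level even without pin.
- lid_eye (a point): Centre of the lid's round hole (19 mm, vertical, through the 10 mm tongue) at its underside: at (35, 105, 0) mm in the lid frame.
- lid_slot (a point): Centre of the lid's square through hole (32 mm wide) at its underside: at (0, -53, 0) mm in the lid frame.
- lid_handle (a point): Centre of the top of the lid's dark handle bar, at (0, 12, 45) mm in the lid frame, near its centre of mass. The bar is 18 mm thick (lid x), 50 mm long (lid y), 35 mm high, its foot on the lid's top face.
- rack: Light wooden rack fixed to the worktop: board 64 (x) x 130 (y) mm on two legs, top at 68 mm. The pin hangs by its collar in a round hole at y = -35 mm, the plug in a square hole at y = +35 mm, both upright, to be lifted straight up (pin 62 mm, plug 40 mm). Origin: centre of its underside.
- pin: Loose hinge pin, upright, 104 mm long: steel shaft 16 mm thick, 62 mm long, tapering to 8 mm over the lowest 12 mm; brass collar 32 mm across, 6 mm thick; black square grip 22 x 22 x 36 mm on top. Origin: centre of the tip; z up to the grip, x and y square to the grip's faces. Home, the tip comes out 12 mm below the box's knuckle.
- pin_tip (a point): Centre of the pin's tip (the pin's origin).
- pin_collar (a point): Centre of the underside of the pin's collar, 62 mm above the tip; home, it rests on the lid's top face (10 mm above lid_eye).
- plug: Loose square plug, upright, 82 mm long: wooden shaft 28 x 28 x 40 mm, tapering to 18 x 18 mm over the lowest 10 mm; brass collar 44 x 44 x 6 mm; black grip 22 mm thick (x), 34 mm wide (y), 36 mm high on top. Origin: centre of the tip; z up to the grip. It fits at any quarter turn; with its x along the lid's x, fingers on the 22 mm sides stay clear of the lid's handle.
- plug_tip (a point): Centre of the plug's tip (the plug's origin).
- plug_collar (a point): Centre of the underside of the plug's collar, 40 mm above the tip; home, it rests on the lid's top face (10 mm above lid_slot).
- tin_1: White food tin with blue and red bands, 57 mm across and 72 mm high, a bystander. Origin: centre of its underside.
- mug_2: White mug with grey dots, about 82 mm across and 91 mm high, a bystander. Origin: centre of its underside with the handle counted in.
- jar_2: Glass jar with a black lid, 64 mm across and 94 mm high, a bystander. Origin: centre of its underside.
Mind the look-alikes: they are no part of the job. What is shaped like the plug but orange is not meant.

How it is judged (in metres and radians):
On the way, in this order (a step that is already met when the one before it is completed fails the run):
1. the lid lies level on the box, its hole within 6 mm of the knuckle's hole, turned at least 8 degrees open (distance between lid_eye and box_eye below 0.006 m and angle between lid's own z axis and vertical below 0.06 rad and angle between the x axis of lid and the x axis of tea_box, either way round above 0.14 rad), for 0.2 s.
2. the pin is through lid and knuckle with its collar on the lid, the lid still at least 8 degrees open (all of step 1 and horizontal distance between pin_tip and box_eye below 0.005 m and horizontal distance between pin_collar and lid_eye below 0.005 m and z of pin_collar in the frame of lid_eye between 0.006 and 0.014 m), for 0.2 s.
3. the lid is swung shut on the pin (distance between lid_eye and box_eye below 0.006 m and angle between lid's own z axis and vertical below 0.06 rad and horizontal distance between pin_tip and box_eye below 0.005 m and horizontal distance between pin_collar and lid_eye below 0.005 m and z of pin_collar in the frame of lid_eye between 0.006 and 0.014 m and angle between the x axis of lid and the x axis of tea_box, either way round below 0.06 rad and horizontal distance between lid_slot and box_socket below 0.008 m), for 0.2 s.
At the end, for the whole second after the job is handed in: Lid level and shut on the box (hinge holes within 6 mm, under 3.4 degrees, lock holes within 8 mm); pin through both hinge holes (within 5 mm) and plug through the lid in the socket (tip 5 mm, collar 6 mm), each collar within 4 mm of the lid top; all at rest (all of step 3 and horizontal distance between plug_tip and box_socket below 0.005 m and horizontal distance between plug_collar and lid_slot below 0.006 m and z of plug_collar in the frame of lid_slot between 0.006 and 0.014 m and linear speed of each of lid, pin, plug below 0.02 m/s); the robot touches nothing.
It fails at once if the tin is pushed more than 3 cm or tipped over (distance of tin_1 from where it was at the start of the episode above 0.03 m or angle between tin_1's own z axis and vertical above 0.4 rad).
It fails at once if the dotted mug is pushed more than 3 cm or tipped over (distance of mug_2 from where it was at the start of the episode above 0.03 m or angle between mug_2's own z axis and vertical above 0.4 rad).
It fails at once if the jar is pushed more than 3 cm or tipped over (distance of jar_2 from where it was at the start of the episode above 0.03 m or angle between jar_2's own z axis and vertical above 0.4 rad).
It also fails if it takes over 72 s, if anything falls off the work surface, if the arm or the gripper's body presses on something with over 40 N, if the wrist force passes 120 N, or if a joint passes its speed limit or range.

## Robot

A 6-joint arm with a two-finger parallel gripper is mounted at the origin on a cart in front of the work surface, level with it; the furniture and walls round the work are solid. World frame = base frame: x ahead of the robot, y to its left, z up, the work surface at z = 0. Lengths are in m, angles in degrees, forces in N, time in s.
With the tool pointing down it reaches from about 0.4 to 0.825 m from the base axis. Payload 7 kg.
Tool frame: the origin (TCP) lies midway between the tips of the shut fingers; the grasp point (between the pads) lies r.grasp_offset behind it (r.grasp_offset is the distance from the TCP to the grasp point, in m); z points along the fingers, y is the direction in which the jaws open and shut (so a half turn about z gives the same grasp; the last joint's range is limited). The gripper opens to 88 mm and grips with 3 to 60 N. Pads are 19 mm wide; open, the fingers measure 130 mm over their backs; the gripper's body (78 mm by 193 mm) begins 47 mm behind the grasp point.
Start: joints at [-56.946, 20.546, 0.682, 0, -70.136, -16.507], TCP at [0.192, -0.647, 0.227] pointing down, gripper open.
Joint ranges: [-176.03, 176.03], [-82.01, 121.73], [-58.28, 71.71], [-173.87, 95.51], [-174.79, -0.11], [-173.66, 173.66]. Speed limits (degrees/s): [136.94, 136.94, 172.46, 180, 180, 180].

## Interface

Orientations are given as [roll, pitch, yaw] about the fixed x, y, z axes, in that order (R = Rz(yaw) Ry(pitch) Rx(roll)).
In Python, from plant import status, imaging, r gives the robot as it stands.
- The arm moves only by the tool apply_moves, never from a script. Its argument "moves" is a list of rows, each a list of 6 numbers: the shift along the tool's x, y, z in units of 200 mm (1.0 is 200 mm), then the turn, a rotation vector about the tool's x, y, z in units of 90 degrees (1.0 is 90 degrees). In form: [[tx, ty, tz, rx, ry, rz], ...]. A call has 1 to 12 rows; each row is the pose to reach, as a shift and turn from the pose measured when the call began, along the tool's axes at that moment; what a row does not reach only later rows make up. A row lasts 1/8 s, in which the tool goes at most 62.5 mm and 10.7 degrees, less where a joint would pass 70% of its speed; a pose out of reach is approached as far as the arm can. A call with a number of a shift or a turn outside -1 to 1 is refused whole. A call with a gripper value outside its range is refused whole. "hand" is the closure, from -1 (fully open) to 1 (shut), set as the call begins (left out, the last holds). The fingers move at their own pace and stop on an object; "grip_force" is the grip in N (left out, the last holds). Time passes only in rows, so rows that repeat a pose let the fingers close. It gives the time, the measured TCP pose, the force and the opening at its end, in the units of the state.
- status.get_state(): the state, without advancing time (a new reading comes with each control period).
- imaging.capture(name): name is "side" or "top" or "wrist"; returns (picture, depth): 420x560x3 uint8, blue, green, red; 420x560 float32, m along the optical axis (not along the pixel's ray), 0 where there is no reading.
- imaging.camera_info(name): a dict with "fx", "fy", "cx", "cy" (pixels), "T" (4x4, takes a point from camera to world coordinates). Camera axes: x right, y up, looking along -z (the intrinsics and any distortion apply to the point x, -y, -z); pixel columns grow to the right and rows downward; lengths in m; the calibration is good to about 2 mm. A picture is of the moment at which its call begins: read the wrist's pose just before it. camera_info takes no time and is no camera call; for the wrist camera it gives the pose at the moment of the call.
- r.close_job(): hands the job in, once; it reports no verdict.
The state is a dict: "time_s": time; "joints": joint angles; "qd": joint speeds; "joint_torque": joint torques, N m; "tcp_pos": TCP position; "eef_rot": TCP orientation; "contact_force": force on the tool from outside, world axes, zero at the start; "moment": the same for the moment, N m; "gripper_width": finger opening in m.
Only numpy, scipy, OpenCV 4.12 (cv2) and the standard library are available. Lean on these libraries where they do the work, as an engineer would, in place of code of your own. Each camera call takes 0.05 s, during which the arm holds its last target.

## Working session

There is one attempt and no reset: what is moved stays moved. The work goes in short steps, Python scripts to look and compute and a tool call to move; the robot and the scene stay as the last step left them, time stands still between calls to the robot, and variables do not carry over. Pictures are saved under pics/ and viewed, and the job is handed in when it is done.

Besides the shell and the picture viewer there is one more tool, called after "Emit:" in YAML: its name, and indented under it one key for each argument. apply_moves: Moves the arm, as the interface text tells. Its arguments: {"type":"object","properties":{"moves":{"type":"array","items":{"type":"array","items":{"type":"number"}}},"hand":{"type":"number"},"grip_force":{"type":"number"}},"required":["moves"]}

```bash
ls; mkdir -p pics; cat > h.py <<'E'
from plant import status, imaging, r
import numpy as np, cv2
np.set_printoptions(precision=4,suppress=True)
E
python3 - <<'E'
from h import *
print(status.get_state()); print(r.grasp_offset)
for n in ["side","top","wrist"]:
    i=imaging.camera_info(n); p,d=imaging.capture(n); cv2.imwrite(f"pics/{n}0.png",p); np.savez(f"{n}0.npz",p=p,d=d,**{k:v for k,v in i.items()})
    print(n,i)
E
```

```text
pics
{'time_s': 0.0, 'joints': array([-56.9468,  20.5919,   0.6335,  -0.0197, -70.1371, -16.5059]), 'qd': array([ 0.1168, -0.0564, -0.0135, -0.0004, -0.0015, -0.0184]), 'joint_torque': array([ -0.0005, -58.2723,  29.305 ,   6.9973,   0.007 ,  -0.0002]), 'tcp_pos': array([ 0.1921, -0.6466,  0.2256]), 'eef_rot': array([ 179.9032,   -0.0094, -163.4593]), 'contact_force': array([ 0.0762, -0.028 ,  0.005 ]), 'moment': array([ 0.0136, -0.007 ,  0.0336]), 'gripper_width': 0.08709358762872826}
0.0188
side {'fx': 530.6801806368437, 'fy': 530.6801806368437, 'cx': 276.5702153420352, 'cy': 208.18204107042996, 'T': array([[ 0.9968,  0.0574, -0.0548,  0.4538],
       [-0.0788,  0.6362, -0.7675, -0.9835],
       [-0.0092,  0.7694,  0.6387,  0.9417],
       [ 0.    ,  0.    ,  0.    ,  1.    ]])}
top {'fx': 450.26325460367696, 'fy': 450.26325460367696, 'cx': 284.1167121911225, 'cy': 204.06727565904706, 'T': array([[-0.0119,  0.993 , -0.1177,  0.3903],
       [-0.9999, -0.011 ,  0.0082,  0.0681],
       [ 0.0068,  0.1178,  0.993 ,  1.2555],
       [ 0.    ,  0.    ,  0.    ,  1.    ]])}
wrist {'fx': 312.35407663722356, 'fy': 312.35407663722356, 'cx': 277.65417718364813, 'cy': 206.7836815426656, 'T': array([[-0.2838, -0.9258, -0.2495,  0.1244],
       [ 0.9589, -0.2736, -0.0757, -0.6681],
       [ 0.0018, -0.2607,  0.9654,  0.3831],
       [ 0.    ,  0.    ,  0.    ,  1.    ]])}
```

View pics/top0.png

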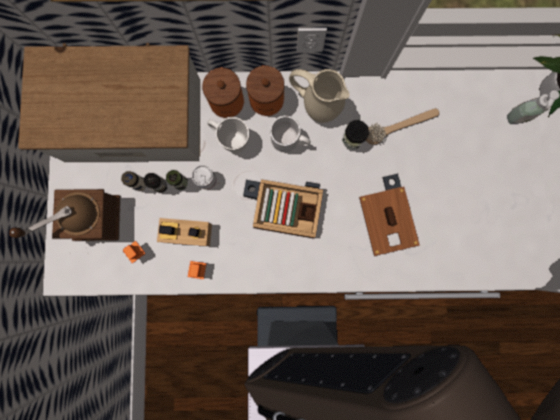

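View pics/side0.png

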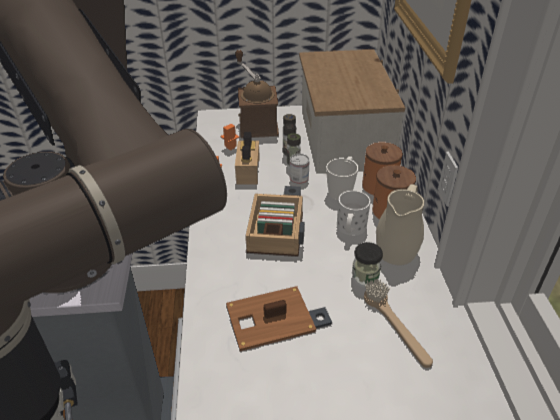

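View pics/wrist0.png

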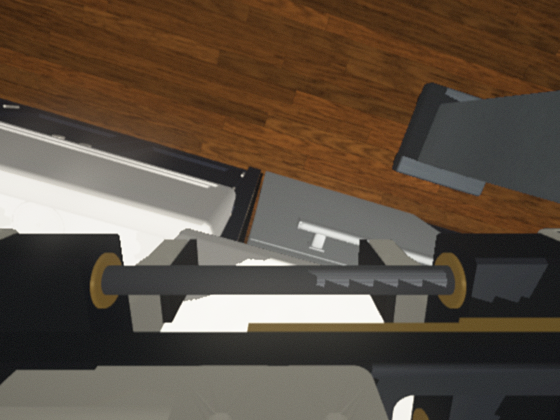

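```bash
python3 - <<'E'
import cv2,numpy as np
p=cv2.imread("pics/top0.png")
a=cv2.resize(p[160:290,110:230],None,fx=4,fy=4,interpolation=cv2.INTER_CUBIC)
cv2.imwrite("pics/z1.png",a)
a=cv2.resize(p[165:265,235:435],None,fx=4,fy=4,interpolation=cv2.INTER_CUBIC)
cv2.imwrite("pics/z2.png",a)
E
```

```text
(no output)
```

View pics/z1.png

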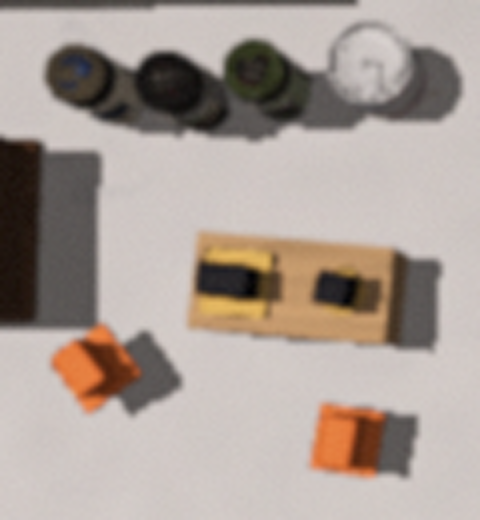

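View pics/z2.png

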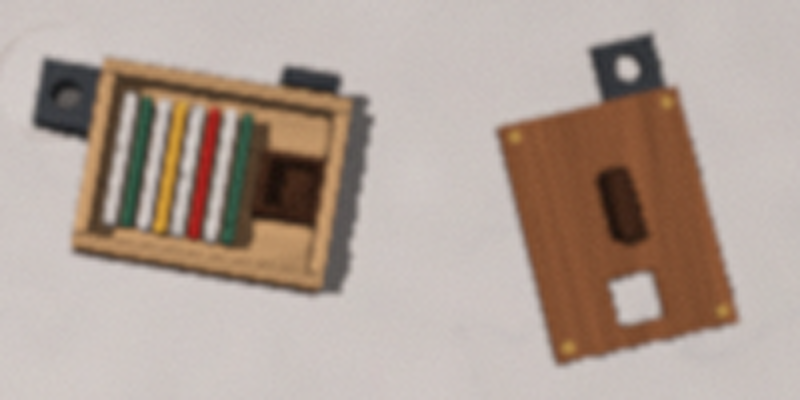

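```bash
cat >> h.py <<'E'
def load(n):
    z=np.load(n); return {k:z[k] for k in z.files}
def ray(i,uv):
    uv=np.atleast_2d(uv).astype(float)
    d=np.stack([(uv[:,0]-i['cx'])/i['fx'],-(uv[:,1]-i['cy'])/i['fy'],-np.ones(len(uv))],1)
    T=np.array(i['T']); return T[:3,3], d@T[:3,:3].T
def plane(i,uv,z):
    o,d=ray(i,uv); return o+d*((z-o[2])/d[:,2])[:,None]
def proj(i,P):
    P=np.atleast_2d(P); T=np.array(i['T']); c=(P-T[:3,3])@T[:3,:3]
    return np.stack([i['cx']+i['fx']*c[:,0]/-c[:,2], i['cy']-i['fy']*c[:,1]/-c[:,2]],1)
def cloud(i,d):
    v,u=np.mgrid[0:d.shape[0],0:d.shape[1]]
    o,dd=ray(i,np.stack([u.ravel(),v.ravel()],1))
    return (o+dd*d.ravel()[:,None]).reshape(*d.shape,3)
def snap(n,f):
    i=imaging.camera_info(n); p,d=imaging.capture(n); cv2.imwrite(f"pics/{f}.png",p); np.savez(f"{f}.npz",p=p,d=d,**i); i=dict(i);i['p']=p;i['d']=d; return i
E
python3 - <<'E'
from h import *
t=load("top0.npz"); C=cloud(t,t['d'])
for uv in [(343,270),(260,220),(385,205),(390,212),(393,240),(253,187),(391,182),(180,240),(196,232),(167,230),(203,176),(285,131),(357,133)]:
    print(uv, t['d'][uv[1],uv[0]], C[uv[1],uv[0]])
def rect(mask,z,name):
    cs,_=cv2.findContours(mask.astype(np.uint8),cv2.RETR_EXTERNAL,cv2.CHAIN_APPROX_NONE)
    c=max(cs,key=cv2.contourArea); P=plane(t,c[:,0,:],z)[:,:2]
    rc=cv2.minAreaRect((P*1000).astype(np.float32)); print(name,rc,cv2.contourArea(c))
hsv=cv2.cvtColor(t['p'],cv2.COLOR_BGR2HSV)
sub=np.zeros(hsv.shape[:2],bool)
for nm,(x0,x1,y0,y1),z in [("box",(240,335,170,250),.06),("lid",(350,430,185,265),.01),("rack",(150,215,210,250),.068)]:
    m=np.zeros(hsv.shape[:2],bool); m[y0:y1,x0:x1]=True
    w=m&(hsv[...,1]>70)&(hsv[...,0]<25)&(hsv[...,2]>60)
    rect(w,z,nm)
    rect(m&(C[...,2]>z-.008)&(C[...,2]<z+.008),z,nm+" depth")
E
```

```text
(343, 270) 1.2427106 [ 0.354  -0.1025  0.0012]
(260, 220) 1.2492437 [0.4943 0.1253 0.0094]
(385, 205) 1.2578074 [ 0.5325 -0.2239  0.0082]
(390, 212) 1.2162913 [ 0.5088 -0.2276  0.0472]
(393, 240) 1.2509502 [ 0.4349 -0.2435  0.0037]
(253, 187) 1.2501845 [0.5856 0.1438 0.0191]
(391, 182) 1.2761096 [ 0.5991 -0.2459 -0.0022]
(180, 240) 1.1813436 [0.439  0.3326 0.0695]
(196, 232) 1.1381941 [0.4569 0.2823 0.1155]
(167, 230) 1.1422307 [0.463  0.3566 0.1115]
(203, 176) 1.201037 [0.6086 0.2738 0.0702]
(285, 131) 1.2822601 [0.7479 0.0528 0.0068]
(357, 133) 1.1857147 [ 0.7135 -0.1355  0.1015]
box ((522.141357421875, 50.04214859008789), (173.53851318359375, 134.26272583007812), 79.88198852539062) 3034.5
box depth ((525.841796875, 67.80816650390625), (209.6878662109375, 132.5038604736328), 79.80105590820312) 3203.5
lid ((489.880859375, -232.08847045898438), (171.28692626953125, 129.9961395263672), 12.39072322845459) 2733.5
lid depth ((493.24249267578125, -236.6341552734375), (195.982666015625, 170.03709411621094), 18.529197692871094) 2930.0
rack ((460.3055114746094, 322.7624816894531), (138.327880859375, 63.68341827392578), 84.57687377929688) 1183.5
rack depth ((460.3726501464844, 325.7676086425781), (132.1999053955078, 64.11766052246094), 84.57683563232422) 959.5
```

```bash
cat >> h.py <<'E'
from scipy.spatial.transform import Rotation as Rn
def go(x,y,z,psi,s=None):
    s=s or status.get_state()
    R=Rn.from_euler('xyz',s['eef_rot'],degrees=True)
    Rt=Rn.from_euler('xyz',[180,0,psi],degrees=True)
    d=R.inv().apply(np.array([x,y,z])-s['tcp_pos'])
    w=(R.inv()*Rt).as_rotvec(degrees=True)
    v=np.r_[d/.2,w/90]
    print("t",round(s['time_s'],2),"tcp",s['tcp_pos'],s['eef_rot'],"w",round(s['gripper_width'],4))
    print("ROW",np.round(v,4).tolist(),"rows>=",round(max(np.linalg.norm(d)/.0625,np.linalg.norm(w)/10.7),1))
E
python3 -c "
from h import *
go(.5016,-.2295,.22,-167.6)"
```

```text
t 0.15 tcp [ 0.1921 -0.6467  0.2258] [ 179.9265   -0.0069 -163.46  ] w 0.0877
ROW [-2.0774, 1.559, 0.031, 0.0008, -0.0001, 0.046] rows>= 8.3
```

Emit:
apply_moves:
  moves:
    - [-0.25,0.19,0,0,0,0.02]
    - [-0.5,0.37,0,0,0,0.046]
    - [-0.75,0.56,0,0,0,0.046]
    - [-1,0.75,0.015,0,0,0.046]
  hand: -1

```text
time_s: 0.65
tcp_pos: [0.3416, -0.4449, 0.2231]
eef_rot: [179.9, 0.0, -167.6]
contact_force: [1.5, -0.6, 0.9]
gripper_width: 0.0878
```

```bash
python3 -c "
from h import *
go(.46,-.24,.25,-167.6)"
```

```text
t 0.65 tcp [ 0.3416 -0.4449  0.2231] [ 179.9451    0.0001 -167.612 ] w 0.0878
ROW [-0.798, 0.8738, -0.1337, 0.0006, 0.0, -0.0001] rows>= 3.8
```

Emit:
apply_moves:
  moves:
    - [-0.2,0.22,-0.03,0,0,0]
    - [-0.4,0.44,-0.07,0,0,0]
    - [-0.6,0.66,-0.1,0,0,0]
    - [-0.8,0.87,-0.13,0,0,0]
    - [-0.8,0.87,-0.13,0,0,0]
    - [-0.8,0.87,-0.13,0,0,0]

```text
time_s: 1.4
tcp_pos: [0.4604, -0.2404, 0.249]
eef_rot: [179.9, -0.0, -167.5]
contact_force: [-0.6, -0.9, 0.2]
gripper_width: 0.0876
```

```bash
python3 -c "
from h import *
print(status.get_state()['qd'])
snap('wrist','w1')"
```

```text
[-1.7545  0.1166 -0.1909 -0.0384  0.0184  0.006 ]
```

View pics/w1.png

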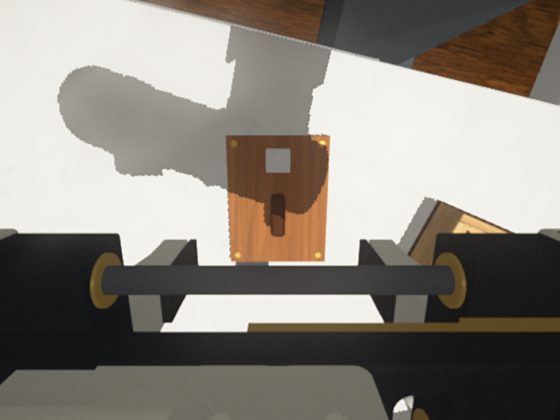

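```bash
cat > lidm.py <<'E'
from h import *
import sys
i=load("w1.npz"); hsv=cv2.cvtColor(i['p'],cv2.COLOR_BGR2HSV)
m=np.zeros((420,560),np.uint8); m[125:265,215:340]=1
w=m*((hsv[...,1]>90)&(hsv[...,0]<25)).astype(np.uint8)
cs,h=cv2.findContours(w,cv2.RETR_CCOMP,cv2.CHAIN_APPROX_NONE)
for k,c in enumerate(cs):
    if cv2.contourArea(c)>200:
        P=plane(i,c[:,0,:],.01)[:,:2]*1000
        print(h[0,k,3],cv2.contourArea(c),cv2.minAreaRect(P.astype(np.float32)), cv2.minAreaRect(c))
hd=m*((hsv[...,2]<70)).astype(np.uint8)
cs,h=cv2.findContours(hd,cv2.RETR_EXTERNAL,cv2.CHAIN_APPROX_NONE)
for c in cs:
    if cv2.contourArea(c)>100: print("dark",cv2.contourArea(c),cv2.minAreaRect(c), cv2.minAreaRect((plane(i,c[:,0,:],.045)[:,:2]*1000).astype(np.float32)))
E
python3 lidm.py
```

```text
-1 12131.0 ((489.3692626953125, -235.3102569580078), (168.3330078125, 128.94789123535156), 12.344864845275879) ((277.5, 198.5), (125.0, 103.0), 90.0)
0 693.0 ((436.23468017578125, -246.66293334960938), (32.70785903930664, 34.41276550292969), 12.395753860473633) ((277.5, 160.0), (27.0, 26.0), 0.0)
dark 254.5 ((277.5, 205.0), (24.0, 13.0), 90.0) ((484.6146545410156, -236.04832458496094), (29.676666259765625, 15.60919189453125), 12.084490776062012)
```

```bash
python3 -c "
from h import *
go(.501,-.232,.06,-167.6);go(.501,-.232,.0145,-167.6)"
```

```text
t 1.45 tcp [ 0.4601 -0.2409  0.249 ] [ 179.9292   -0.031  -167.621 ] w 0.0878
ROW [-0.2098, -0.0014, 0.9447, 0.0008, -0.0003, -0.0002] rows>= 3.1
t 1.45 tcp [ 0.4601 -0.2409  0.249 ] [ 179.9292   -0.031  -167.621 ] w 0.0878
ROW [-0.2099, -0.0017, 1.1722, 0.0008, -0.0003, -0.0002] rows>= 3.8
```

Emit:
apply_moves:
  moves:
    - [-0.21,-0.001,0.25,0,0,0]
    - [-0.21,-0.001,0.5,0,0,0]
    - [-0.21,-0.001,0.75,0,0,0]
    - [-0.21,-0.001,0.93,0,0,0]
    - [-0.21,-0.001,0.94,0,0,0]
    - [-0.21,-0.001,0.94,0,0,0]

```text
time_s: 2.2
tcp_pos: [0.5014, -0.2329, 0.062]
eef_rot: [180.0, 0.0, -167.7]
contact_force: [0.4, 0.6, -0.2]
gripper_width: 0.0875
```

```bash
python3 -c "
from h import *
snap('wrist','w2')
snap('side','s2')
go(.501,-.232,.0145,-167.6)"
```

```text
t 2.3 tcp [ 0.5021 -0.2326  0.0628] [ 179.9964    0.1254 -167.6495] w 0.0877
ROW [0.0053, 0.0041, 0.2414, 0.0, 0.0014, -0.0006] rows>= 0.8
```

View pics/w2.png

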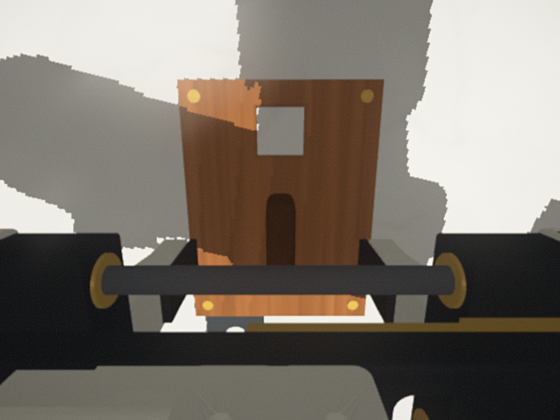

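View pics/s2.png

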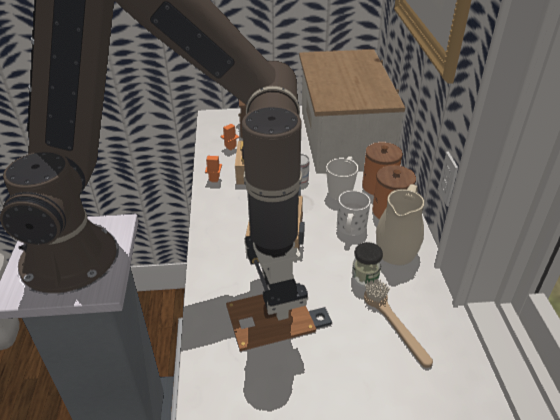

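```bash
python3 - <<'E'
from h import *
i=load("w2.npz")
P=plane(i,[(193.5,96),(367,96),(207.5,305.5),(352.5,305.5),(280.5,131.5)],.01)*1000
print(P[:,:2], P[:4].mean(0)); 
d=P[2]-P[0]; print(np.degrees(np.arctan2(d[1],d[0])),np.linalg.norm(d)); d=P[3]-P[1]; print(np.degrees(np.arctan2(d[1],d[0])))
d=P[1]-P[0]; print(np.degrees(np.arctan2(d[1],d[0])),np.linalg.norm(d))
E
```

```text
[[ 427.8607 -304.5996]
 [ 404.4884 -197.2129]
 [ 574.6784 -272.5926]
 [ 551.3408 -165.0455]
 [ 437.5015 -246.0634]] [ 489.5921 -234.8626   10.    ]
12.298365662801814 150.26600163152176
12.355236708078245
102.27870493625826 109.9007768200482
```

Emit:
apply_moves:
  moves:
    - [0.005,0.004,0.1,0,0,0]
    - [0.005,0.004,0.2,0,0,0]
    - [0.005,0.004,0.24,0,0,0]
    - [0.005,0.004,0.24,0,0,0]

```text
time_s: 2.8
tcp_pos: [0.5014, -0.2321, 0.0153]
eef_rot: [-180.0, 0.1, -167.6]
contact_force: [0.8, -0.0, 0.2]
gripper_width: 0.0876
```

```bash
python3 -c "
from h import *
go(.501,-.232,.0145,-167.6)"
```

```text
t 2.8 tcp [ 0.5014 -0.2321  0.0153] [-179.9885    0.149  -167.6412] w 0.0876
ROW [0.0017, 0.0009, 0.0042, -0.0001, 0.0017, -0.0005] rows>= 0.0
```

Emit:
apply_moves:
  moves:
    - [0,0,0,0,0,0]
    - [0,0,0,0,0,0]
    - [0,0,0,0,0,0]
    - [0,0,0,0,0,0]
    - [0,0,0,0,0,0]
    - [0,0,0,0,0,0]
  hand: 1
  grip_force: 35

```text
time_s: 3.55
tcp_pos: [0.5013, -0.2321, 0.0153]
eef_rot: [-180.0, 0.1, -167.6]
contact_force: [0.5, -0.7, -0.8]
gripper_width: 0.0334
```

Emit:
apply_moves:
  moves:
    - [0,0,-0.15,0,0,0]
    - [0,0,-0.3,0,0,0]
    - [0,0,-0.5,0,0,0]
    - [0,0,-0.7,0,0,0]
    - [0,0,-0.8,0,0,0]
    - [0,0,-0.8,0,0,0]

```text
time_s: 4.3
tcp_pos: [0.5019, -0.2323, 0.1771]
eef_rot: [-179.9, 0.3, -167.6]
contact_force: [-0.4, -0.3, 0.4]
gripper_width: 0.0002
```

```bash
python3 -c "
from h import *
i=snap('wrist','w3')
go(.498,.084,.175,-120.1)"
```

```text
t 4.35 tcp [ 0.5011 -0.2321  0.1758] [-179.9769    0.2247 -167.6445] w 0.0007
ROW [-0.3229, 1.5472, 0.0044, -0.0013, 0.0022, -0.5283] rows>= 5.1
```

View pics/w3.png

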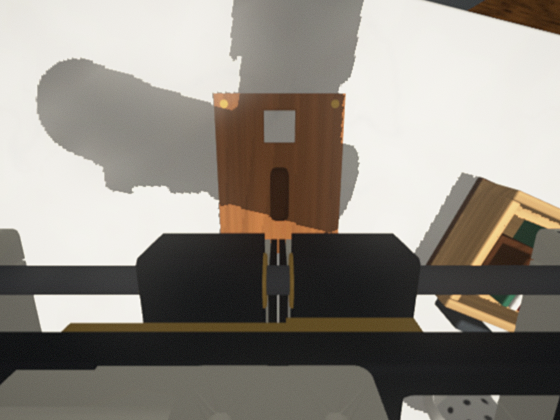

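Emit:
apply_moves:
  moves:
    - [0,0,0,0,0,0]
    - [0,0,0,0,0,0]
    - [0,0,0,0,0,0]
    - [0,0,0,0,0,0]
    - [0,0,0,0,0,0]
    - [0,0,0,0,0,0]
    - [0,0,0,0,0,0]
    - [0,0,0.2,0,0,0]
    - [0,0,0.4,0,0,0]
    - [0,0,0.5,0,0,0]
  hand: -1

```text
time_s: 5.6
tcp_pos: [0.5003, -0.2318, 0.0737]
eef_rot: [180.0, 0.1, -167.7]
contact_force: [-0.1, -0.4, 0.2]
gripper_width: 0.0871
```

```bash
python3 -c "
from h import *
go(.5013,-.2323,.0145,-167.7)"
```

```text
t 5.6 tcp [ 0.5003 -0.2318  0.0737] [ 179.9624    0.0918 -167.664 ] w 0.0871
ROW [-0.0037, -0.0036, 0.296, 0.0004, 0.001, 0.0004] rows>= 0.9
```

Emit:
apply_moves:
  moves:
    - [-0.004,-0.003,0.15,0,0.001,0]
    - [-0.004,-0.003,0.25,0,0.001,0]
    - [-0.004,-0.003,0.296,0,0.001,0]
    - [-0.004,-0.003,0.296,0,0.001,0]
  hand: -0.2

```text
time_s: 6.1
tcp_pos: [0.5012, -0.2322, 0.0143]
eef_rot: [180.0, -0.0, -167.7]
contact_force: [-0.4, -1.0, 0.3]
gripper_width: 0.0549
```

Emit:
apply_moves:
  moves:
    - [0,0,0,0,0,0]
    - [0,0,0,0,0,0]
    - [0,0,0,0,0,0]
    - [0,0,0,0,0,0]
    - [0,0,0,0,0,0]
    - [0,0,0,0,0,0]
    - [0,0,0,0,0,0]
    - [0,0,0,0,0,0]
  hand: 1
  grip_force: 35

```text
time_s: 7.1
tcp_pos: [0.5013, -0.2321, 0.0146]
eef_rot: [180.0, -0.0, -167.6]
contact_force: [-0.9, 2.3, 5.4]
gripper_width: 0.0181
```

Emit:
apply_moves:
  moves:
    - [0,0,-0.1,0,0,0]
    - [0,0,-0.3,0,0,0]
    - [0,0,-0.5,0,0,0]
    - [0,0,-0.7,0,0,0]
    - [0,0,-0.8,0,0,0]
    - [0,0,-0.8,0,0,0]

```text
time_s: 7.85
tcp_pos: [0.502, -0.2323, 0.1756]
eef_rot: [180.0, 0.1, -167.7]
contact_force: [0.7, -0.2, -2.7]
gripper_width: 0.0178
```

```bash
python3 -c "
from h import *
i=snap('wrist','w4')
go(.498,.084,.175,-120.1)"
```

```text
t 7.9 tcp [ 0.5012 -0.2321  0.1741] [ 179.9359   -0.0097 -167.6705] w 0.0178
ROW [-0.3218, 1.5475, -0.0027, 0.0007, 0.0002, -0.5286] rows>= 5.1
```

View pics/w4.png

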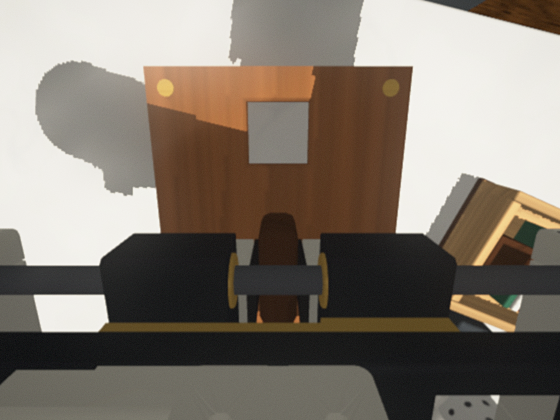

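```bash
python3 -c "
from h import *
go(.62,-.18,.28,-167.7)"
```

```text
t 7.9 tcp [ 0.5012 -0.2321  0.1741] [ 179.9359   -0.0097 -167.6705] w 0.0178
ROW [-0.6358, 0.1283, -0.5294, 0.0007, -0.0001, 0.0003] rows>= 2.7
```

Emit:
apply_moves:
  moves:
    - [-0.2,0.04,-0.18,0,0,0]
    - [-0.42,0.08,-0.36,0,0,0]
    - [-0.6,0.12,-0.5,0,0,0]
    - [-0.636,0.128,-0.53,0,0,0]
    - [-0.636,0.128,-0.53,0,0,0]
    - [-0.636,0.128,-0.53,0,0,0]

```text
time_s: 8.65
tcp_pos: [0.6186, -0.1802, 0.2782]
eef_rot: [179.9, -0.2, -167.7]
contact_force: [-0.5, -0.4, -2.5]
gripper_width: 0.0175
```

```bash
python3 -c "
from h import *
i=snap('wrist','w5')
go(.498,.084,.175,-120.1)"
```

```text
t 8.7 tcp [ 0.6187 -0.1804  0.2786] [ 179.8871   -0.1468 -167.7077] w 0.0177
ROW [0.3068, 1.419, 0.5217, 0.0019, -0.001, -0.529] rows>= 4.9
```

View pics/w5.png

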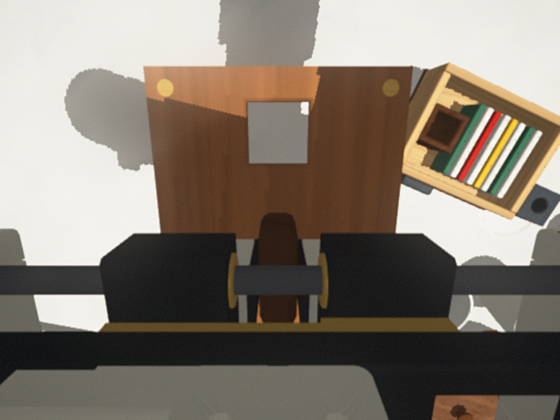

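```bash
python3 - <<'E'
import cv2
p=cv2.imread("pics/w5.png")
cv2.imwrite("pics/z3.png",cv2.resize(p[55:235,395:560],None,fx=3.3,fy=3.3,interpolation=cv2.INTER_CUBIC))
E
```

```text
(no output)
```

View pics/z3.png

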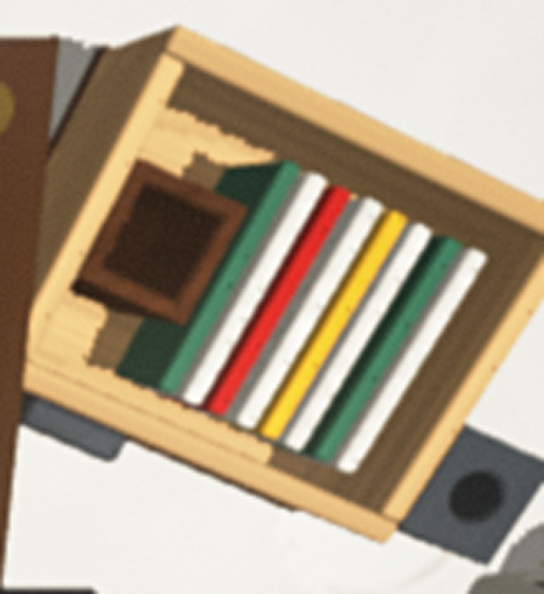

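```bash
python3 - <<'E'
from h import *
i=load("w5.npz")
z=np.array([(476,495),(175,27),(393,540),(487,562),(464,426),(178,245)],float)
uv=(z+.5)/3.3-.5+[395,55]
P=plane(i,uv,.06)*1000
for n,u,p in zip("hole c(-65,-85) c(65,85) k(57,125)  socket?".split(" "),uv,P): print(n,u,p)
d=P[2,:2]-P[1,:2]; print("diag",np.linalg.norm(d),np.hypot(130,170),"ang",np.degrees(np.arctan2(d[1],d[0]))-np.degrees(np.arctan2(170,130)))
print("centre",(P[1]+P[2])/2)
t=load("top0.npz")
uv=(np.array([(67,93)])+.5)/4-.5+[235,165]; print("top hole",plane(t,uv,.06)*1000)
uv=(np.array([(107,58),(72,248),(352,97),(320,293)])+.5)/4-.5+[235,165]; Q=plane(t,uv,.06)*1000;print("top corners",Q,Q.mean(0))
for a,b in((1,0),(3,2),(2,0),(3,1)):
    d=Q[b]-Q[a]; print(np.linalg.norm(d),np.degrees(np.arctan2(d[1],d[0])))
E
```

```text
hole [538.8939 204.6515] [576.3413 142.9176  60.    ]
c(-65,-85) [447.6818  62.8333] [446.2876 -25.1081  60.    ]
c(65,85) [513.7424 218.2879] [599.5907 119.3904  60.    ]
k(57,125) [542.2273 224.9545] [600.212  158.3091  60.    ]
 [535.2576 183.7424] [552.6626 127.372   60.    ]
socket? [448.5909 128.8939] [513.4873   0.7971  60.    ]
diag 210.66951682452455 214.00934559032697 ang -9.28811655008738
centre [522.9392  47.1412  60.    ]
top hole [[576.7952 145.628   60.    ]]
top corners [[600.3142 118.6566  60.    ]
 [472.6386 142.656   60.    ]
 [572.0059 -45.6546  60.    ]
 [440.8983 -21.5435  60.    ]] [521.4643  48.5286  60.    ]
129.91161458976458 -10.645771256984691
133.30623950052905 -10.42042930934848
166.73188300996844 80.22479135563277
167.23913681362694 79.05947795643193
```

Emit:
apply_moves:
  moves:
    - [0.07,0.25,0.1,0,0,-0.1]
    - [0.14,0.5,0.2,0,0,-0.2]
    - [0.2,0.75,0.3,0,0,-0.3]
    - [0.2,0.95,0.4,0,0,-0.4]
    - [0.25,1,0.45,0,0,-0.5]
    - [0.25,1,0.45,0,0,-0.53]

```text
time_s: 9.45
tcp_pos: [0.5248, 0.0046, 0.1881]
eef_rot: [179.7, -0.1, -119.8]
contact_force: [1.2, -0.9, -1.4]
gripper_width: 0.0175
```

```bash
python3 -c "
from h import *
go(.4993,.0815,.115,-120.2)"
```

```text
t 9.45 tcp [0.5248 0.0046 0.1881] [ 179.7212   -0.0886 -119.7789] w 0.0175
ROW [-0.271, 0.2998, 0.3663, 0.0031, -0.001, 0.0047] rows>= 1.7
```

Emit:
apply_moves:
  moves:
    - [-0.13,0.15,0.15,0.003,0,0.004]
    - [-0.271,0.3,0.3,0.003,0,0.004]
    - [-0.271,0.3,0.366,0.003,0,0.004]
    - [-0.271,0.3,0.366,0.003,0,0.004]
    - [-0.271,0.3,0.366,0.003,0,0.004]
    - [-0.271,0.3,0.366,0.003,0,0.004]

```text
time_s: 10.2
tcp_pos: [0.4999, 0.081, 0.1159]
eef_rot: [-180.0, -0.0, -120.2]
contact_force: [0.2, -0.1, -1.7]
gripper_width: 0.0176
```

```bash
python3 -c "
from h import *
i=snap('wrist','w6');i=snap('side','s6');snap('top','t6')
go(.4993,.0815,.08,-120.2)"
```

```text
t 10.35 tcp [0.4996 0.0812 0.1155] [-179.9788   -0.0432 -120.1793] w 0.0177
ROW [-0.0005, 0.0022, 0.1777, -0.0002, -0.0005, 0.0002] rows>= 0.6
```

View pics/w6.png

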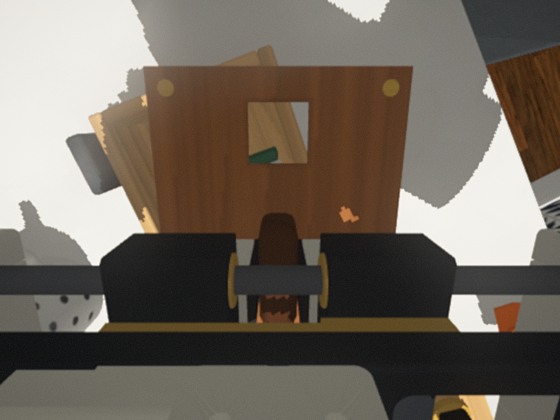

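View pics/s6.png

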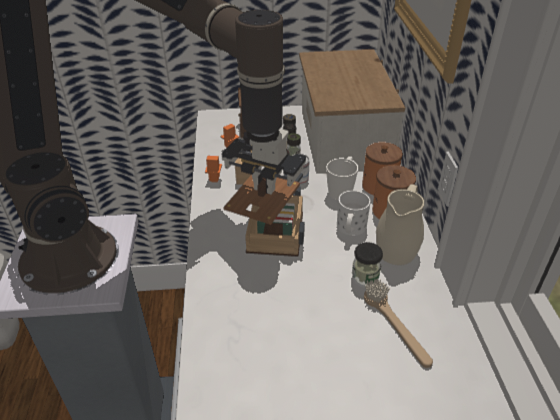

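View pics/t6.png

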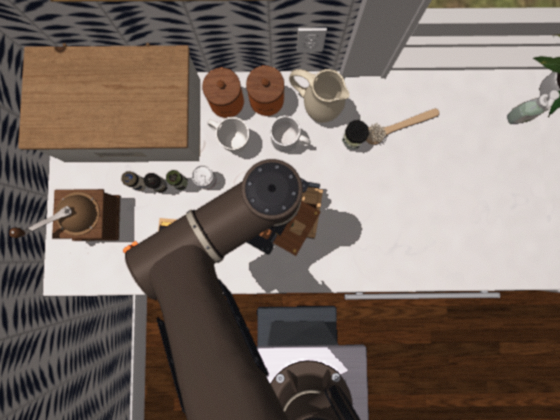

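Emit:
apply_moves:
  moves:
    - [0,0.002,0.09,0,0,0]
    - [0,0.002,0.165,0,0,0]
    - [0,0.002,0.178,0,0,0]
    - [0,0.002,0.178,0,0,0]

```text
time_s: 10.85
tcp_pos: [0.4994, 0.0814, 0.0799]
eef_rot: [-180.0, -0.1, -120.2]
contact_force: [0.6, 0.1, -2.6]
gripper_width: 0.0177
```

```bash
python3 -c "
from h import *
go(.4993,.0815,.0748,-120.2)"
```

```text
t 10.85 tcp [0.4994 0.0814 0.0799] [-179.9829   -0.0692 -120.1731] w 0.0177
ROW [-0.0004, 0.0007, 0.0256, -0.0002, -0.0008, 0.0003] rows>= 0.1
```

Emit:
apply_moves:
  moves:
    - [0,0,0.01,0,0,0]
    - [0,0,0.018,0,0,0]
    - [0,0,0.024,0,0,0]
    - [0,0,0.028,0,0,0]
    - [0,0,0.028,0,0,0]

```text
time_s: 11.48
tcp_pos: [0.4995, 0.0814, 0.0746]
eef_rot: [-180.0, -0.1, -120.2]
contact_force: [-1.5, 0.1, 2.3]
gripper_width: 0.0181
```

Emit:
apply_moves:
  moves:
    - [0,0,0,0,0,0]
    - [0,0,0,0,0,0]
    - [0,0,0,0,0,0]
    - [0,0,0,0,0,0]
    - [0,0,-0.1,0,0,0]
    - [0,0,-0.3,0,0,0]
    - [0.1,0,-0.5,0,0,0]
    - [0.2,0,-0.7,0,0,0]
    - [-0.2,0,-0.9,0,0,0]
    - [-0.4,0,-0.9,0,0,0]
    - [-0.4,0,-0.9,0,0,0]
  hand: -0.1

```text
time_s: 12.85
tcp_pos: [0.5415, 0.1537, 0.2547]
eef_rot: [-179.9, 0.0, -120.0]
contact_force: [-0.3, -0.3, -0.4]
gripper_width: 0.0483
```

```bash
python3 -c "
from h import *
i=snap('wrist','w7');snap('side','s7')
go(.4573,.2885,.19,-95)"
```

```text
t 12.95 tcp [0.5395 0.1513 0.2538] [ 179.9885   -0.1194 -120.1125] w 0.0481
ROW [-0.3879, 0.6999, 0.3184, 0.0004, -0.0013, -0.279] rows>= 2.8
```

View pics/w7.png

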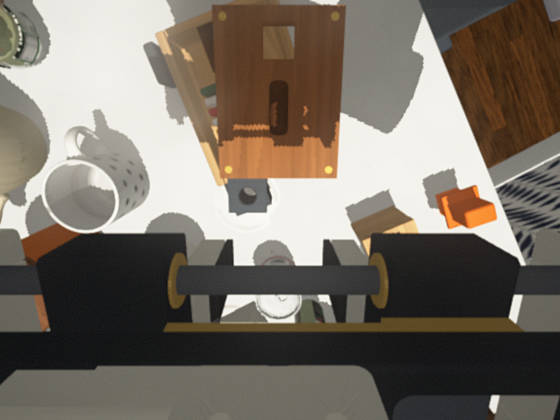

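View pics/s7.png

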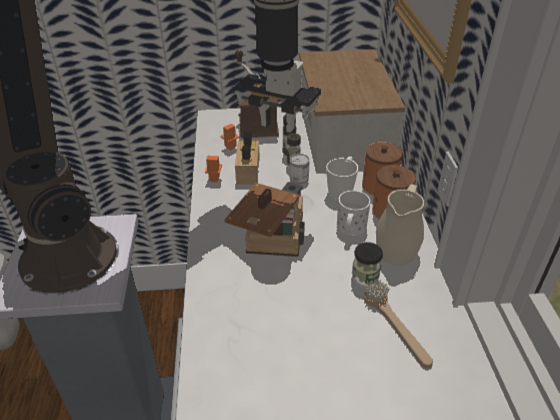

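```bash
python3 - <<'E'
import cv2
p=cv2.imread("pics/w7.png")
cv2.imwrite("pics/z4.png",cv2.resize(p[160:225,200:290],None,fx=8,fy=8,interpolation=cv2.INTER_CUBIC))
E
```

```text
(no output)
```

View pics/z4.png

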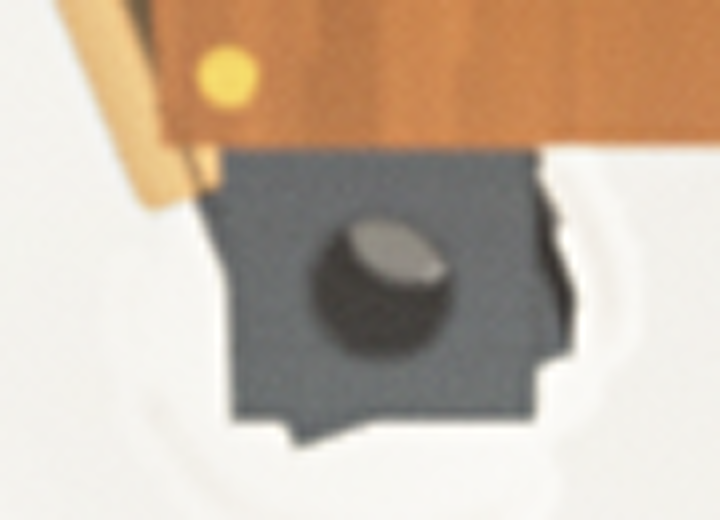

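```bash
python3 - <<'E'
from h import *
i=load("w7.npz")
f=lambda z:(np.array(z,float)+.5)/8-.5+[200,160]
print("lid hole",plane(i,f([(381,288)]),.07)*1000)
K=plane(i,f([(297,447),(575,352)]),.06)*1000; print("K",K,np.linalg.norm(K[1]-K[0]))
d=(K[1]-K[0]); d/=np.linalg.norm(d); n=np.array([d[1],-d[0],0]); 
for s in(1,-1): print("eye",K.mean(0)+s*20*n)
D=plane(i,[(222,15.5),(334.5,16),(228.5,169.5),(328.5,170)],.07)*1000
yaw=np.degrees(np.arctan2(*(D[2]-D[0])[1::-1])); print(D[:,:2],D.mean(0),yaw-90, np.linalg.norm(D[2]-D[0]))
y=np.radians(yaw-90); c,s=np.cos(y),np.sin(y)
print("lid eye",D.mean(0)[:2]+np.array([[c,-s],[s,c]])@[35,105])
# predicted views of through-hole bottom: knuckle hole bottom z=.02, lid hole rims
for z in(.07,.06,.02): print(z,proj(i,[[.5763,.1443,z]]))
E
```

```text
lid hole [[575.3824 143.2588  70.    ]]
K [[600.6749 159.0229  60.    ]
 [557.9873 167.0712  60.    ]] 43.43963656089545
eye [583.0366 182.7008  60.    ]
eye [575.6255 143.3933  60.    ]
[[502.4462 -22.3284]
 [407.921   32.9911]
 [577.7692 107.9037]
 [482.9261 163.503 ]] [492.7656  70.5173  70.    ] -30.044016994115204 150.44584384503656
lid eye [575.6329 143.8864]
0.07 [[246.9768 196.7416]]
0.06 [[247.8035 194.7503]]
0.02 [[250.7111 187.7468]]
```

```bash
python3 -c "
from h import *
go(.46,.27,.27,-95.4)"
```

```text
t 12.95 tcp [0.5395 0.1513 0.2538] [ 179.9885   -0.1194 -120.1125] w 0.0481
ROW [-0.3138, 0.6419, -0.0815, 0.0004, -0.0013, -0.2746] rows>= 2.3
```

Emit:
apply_moves:
  moves:
    - [-0.1,0.21,-0.03,0,0,-0.1]
    - [-0.21,0.43,-0.06,0,0,-0.2]
    - [-0.314,0.642,-0.08,0,0,-0.275]
    - [-0.314,0.642,-0.08,0,0,-0.275]
    - [-0.314,0.642,-0.08,0,0,-0.275]
    - [-0.314,0.642,-0.08,0,0,-0.275]

```text
time_s: 13.7
tcp_pos: [0.4602, 0.2688, 0.2695]
eef_rot: [179.9, -0.1, -95.5]
contact_force: [-0.3, -0.6, -0.4]
gripper_width: 0.048
```

```bash
python3 -c "
from h import *
i=snap('wrist','w8')
p=i['p'];cv2.imwrite('pics/z5.png',cv2.resize(p[60:270,150:420],None,fx=2.8,fy=2.8,interpolation=cv2.INTER_CUBIC))
go(.4573,.2885,.15,-95.4)"
```

```text
t 13.75 tcp [0.4603 0.2689 0.2695] [179.9259  -0.1263 -95.4766] w 0.0486
ROW [-0.0974, 0.0237, 0.5974, 0.0008, -0.0014, -0.0009] rows>= 1.9
```

View pics/z5.png

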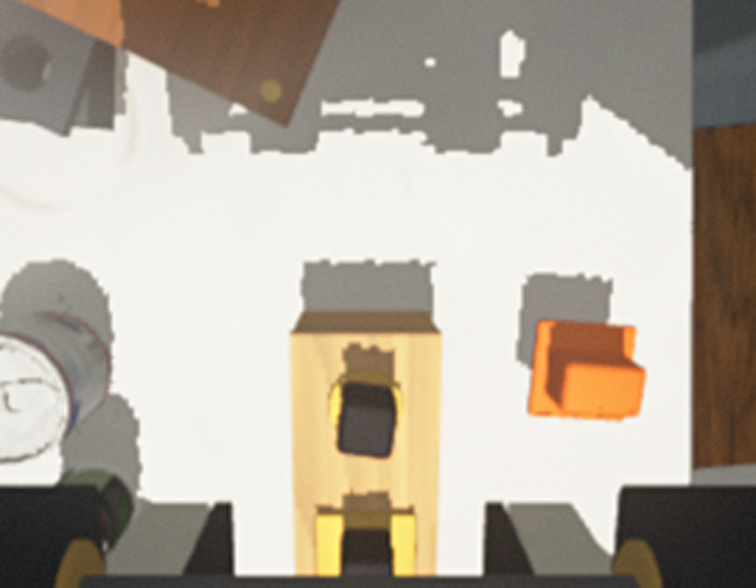

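```bash
python3 -c "
from h import *
i=load('w8.npz')
p=i['p'][180:232,255:310].astype(float);p=np.clip(p*3,0,255).astype(np.uint8);cv2.imwrite('pics/z6.png',cv2.resize(p,None,fx=11,fy=11,interpolation=cv2.INTER_CUBIC))
print(proj(i,[[.457,.288,.11],[.457,.288,.074]]))"
```

```text
[[281.809  211.2007]
 [281.3582 202.7781]]
```

View pics/z6.png

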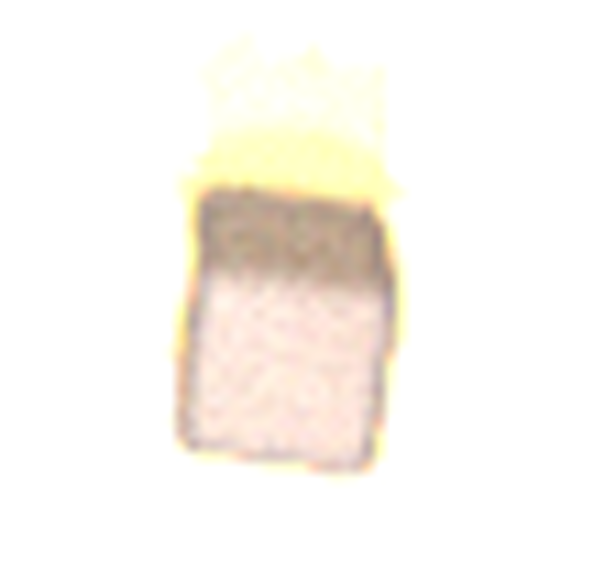

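```bash
python3 -c "
from h import *
i=load('w8.npz')
uv=(np.array([(203,272),(395,290),(372,468),(182,448)],float)+.5)/11-.5+[255,180]
P=plane(i,uv,.11)*1000; print(P,P.mean(0))
for a,b in((0,1),(3,2),(0,3),(1,2)): d=P[b]-P[a]; print(np.linalg.norm(d),np.degrees(np.arctan2(d[1],d[0])))
# rack end corners zoom5 
R=plane(i,(np.array([(291,333),(441,333)])+.5)/2.8-.5+[150,60],.068)*1000; print(R, R.mean(0)); d=R[1]-R[0]; print(np.linalg.norm(d),np.degrees(np.arctan2(d[1],d[0])))
"
```

```text
[[465.4925 279.5892 110.    ]
 [447.4277 283.128  110.    ]
 [451.1714 300.6759 110.    ]
 [469.2714 296.8779 110.    ]] [458.3407 290.0678 110.    ]
18.408102318251476 168.91639069207795
18.494126292956416 168.14915031548327
17.69685854830789 77.67043580408375
17.942834942639383 77.95696892083791
[[486.4524 257.5634  68.    ]
 [424.4969 263.5735  68.    ]] [455.4746 260.5684  68.    ]
62.2463264636456 174.45926750056162
```

```bash
python3 -c "
from h import *
go(.4583,.2902,.13,-102);go(.4583,.2902,.078,-102)"
```

```text
t 13.75 tcp [0.4603 0.2689 0.2695] [179.9259  -0.1263 -95.4766] w 0.0486
ROW [-0.1066, 0.0194, 0.6974, 0.0007, -0.0014, 0.0725] rows>= 2.3
t 13.75 tcp [0.4603 0.2689 0.2695] [179.9259  -0.1263 -95.4766] w 0.0486
ROW [-0.1072, 0.0191, 0.9574, 0.0007, -0.0014, 0.0725] rows>= 3.1
```

Emit:
apply_moves:
  moves:
    - [-0.05,0.01,0.2,0,0,0.03]
    - [-0.107,0.019,0.4,0,0,0.0725]
    - [-0.107,0.019,0.6,0,0,0.0725]
    - [-0.107,0.019,0.7,0,0,0.0725]
    - [-0.107,0.019,0.7,0,0,0.0725]
  hand: -0.2

```text
time_s: 14.38
tcp_pos: [0.458, 0.2887, 0.1278]
eef_rot: [179.8, -0.3, -102.1]
contact_force: [-0.5, 0.3, 0.7]
gripper_width: 0.0525
```

```bash
python3 -c "
from h import *
snap('wrist','w9')
go(.4583,.2902,.078,-102)"
```

```text
t 14.43 tcp [0.4587 0.2895 0.1292] [ 179.9192   -0.2153 -102.0647] w 0.0527
ROW [-0.0041, 0.0025, 0.2562, 0.0009, -0.0024, -0.0007] rows>= 0.8
```

View pics/w9.png

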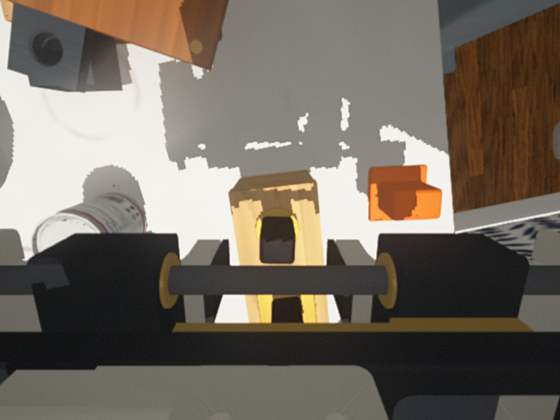

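Pin grip at (277,238) is centred between the fingers and squared. Descend, then grip.

Emit:
apply_moves:
  moves:
    - [-0.004,0.002,0.1,0,-0.002,0]
    - [-0.004,0.002,0.2,0,-0.002,0]
    - [-0.004,0.002,0.256,0,-0.002,0]
    - [-0.004,0.002,0.256,0,-0.002,0]

```text
time_s: 14.92
tcp_pos: [0.4586, 0.29, 0.0782]
eef_rot: [179.9, -0.0, -102.1]
contact_force: [0.4, 1.6, 0.4]
gripper_width: 0.0525
```

Emit:
apply_moves:
  moves:
    - [0,0,0,0,0,0]
    - [0,0,0,0,0,0]
    - [0,0,0,0,0,0]
    - [0,0,0,0,0,0]
    - [0,0,0,0,0,0]
    - [0,0,0,0,0,0]
  hand: 1
  grip_force: 30

```text
time_s: 15.68
tcp_pos: [0.4587, 0.2902, 0.0786]
eef_rot: [179.9, -0.0, -102.1]
contact_force: [-2.0, 0.1, 4.7]
gripper_width: 0.0219
```

Emit:
apply_moves:
  moves:
    - [0,0,-0.1,0,0,0]
    - [0,0,-0.2,0,0,0]
    - [0,0,-0.35,0,0,0]
    - [0,0,-0.48,0,0,0]
    - [0,0,-0.48,0,0,0]
    - [0,0,-0.48,0,0,0]

```text
time_s: 16.42
tcp_pos: [0.4583, 0.2898, 0.1737]
eef_rot: [179.9, -0.1, -102.1]
contact_force: [-0.1, 0.0, -1.4]
gripper_width: 0.0218
```

```bash
python3 -c "
from h import *
snap('side','s10')
go(.5755,.1435,.17,-102)
go(.5755,.1435,.155,-102)"
```

```text
t 16.48 tcp [0.4582 0.2897 0.1734] [ 179.8645   -0.1165 -102.086 ] w 0.0213
ROW [0.5918, -0.7266, 0.0163, 0.0015, -0.0013, -0.001] rows>= 3.0
t 16.48 tcp [0.4582 0.2897 0.1734] [ 179.8645   -0.1165 -102.086 ] w 0.0213
ROW [0.5917, -0.7268, 0.0913, 0.0015, -0.0013, -0.001] rows>= 3.0
```

View pics/s10.png

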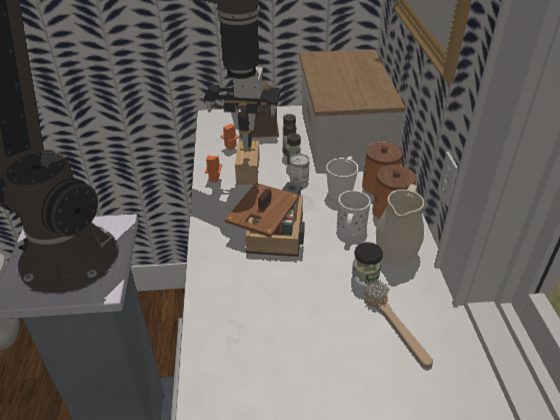

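Emit:
apply_moves:
  moves:
    - [0.2,-0.24,0.01,0,0,0]
    - [0.4,-0.48,0.01,0,0,0]
    - [0.55,-0.68,0.016,0,0,0]
    - [0.592,-0.727,0.03,0.001,-0.001,-0.001]
    - [0.592,-0.727,0.075,0.001,-0.001,-0.001]
    - [0.592,-0.727,0.08,0.001,-0.001,-0.001]
    - [0.592,-0.727,0.08,0.001,-0.001,-0.001]

```text
time_s: 17.35
tcp_pos: [0.5749, 0.1443, 0.157]
eef_rot: [179.9, -0.0, -101.9]
contact_force: [0.4, 0.2, -0.4]
gripper_width: 0.0216
```

```bash
python3 -c "
from h import *
snap('wrist','w11');snap('side','s11')
p=cv2.imread('pics/s11.png');cv2.imwrite('pics/z11.png',cv2.resize(p[130:270,210:350],None,fx=4,fy=4,interpolation=cv2.INTER_CUBIC))
go(.5755,.1435,.13,-102)"
```

```text
t 17.45 tcp [0.5753 0.1443 0.1576] [ 179.9772   -0.0082 -101.9147] w 0.0216
ROW [0.0039, -0.0018, 0.1379, 0.0003, -0.0001, 0.0009] rows>= 0.4
```

View pics/w11.png

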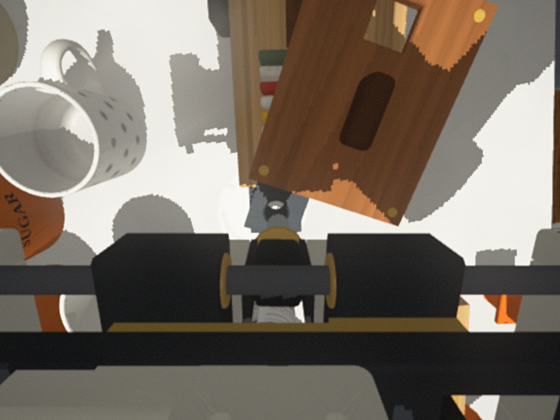

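View pics/z11.png

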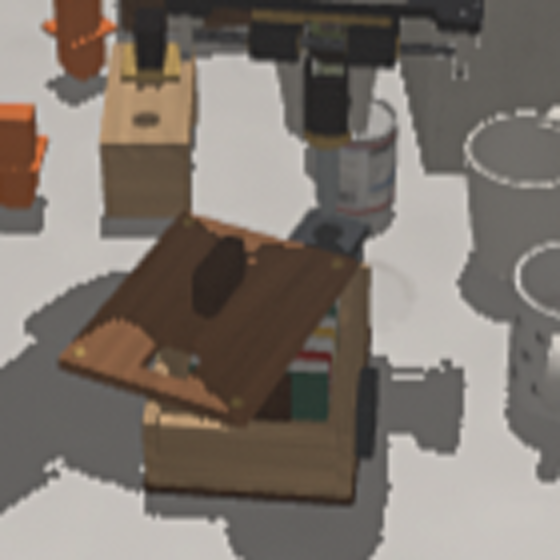

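Emit:
apply_moves:
  moves:
    - [0.003,-0.001,0.04,0,0,0]
    - [0.003,-0.001,0.07,0,0,0]
    - [0.003,-0.001,0.1,0,0,0]
    - [0.003,-0.001,0.138,0,0,0]
    - [0.003,-0.001,0.138,0,0,0]

```text
time_s: 18.08
tcp_pos: [0.575, 0.1434, 0.1291]
eef_rot: [179.9, -0.1, -101.9]
contact_force: [0.3, 1.1, -1.2]
gripper_width: 0.0218
```

```bash
python3 -c "
from h import *
print(status.get_state()['contact_force'],status.get_state()['moment'])
go(.5755,.1435,.09,-102);go(.5755,.1435,.0805,-102)"
```

```text
[ 0.3155  1.0749 -1.235 ] [ 0.0285  0.0773 -0.0457]
t 18.07 tcp [0.575  0.1434 0.1291] [ 179.9177   -0.0619 -101.9255] w 0.0218
ROW [-0.0011, -0.0026, 0.1956, 0.0009, -0.0007, 0.0008] rows>= 0.6
t 18.07 tcp [0.575  0.1434 0.1291] [ 179.9177   -0.0619 -101.9255] w 0.0218
ROW [-0.0011, -0.0027, 0.2431, 0.0009, -0.0007, 0.0008] rows>= 0.8
```

Emit:
apply_moves:
  moves:
    - [0,-0.002,0.04,0,0,0]
    - [0,-0.002,0.08,0,0,0]
    - [0,-0.002,0.12,0,0,0]
    - [0,-0.002,0.16,0,0,0]
    - [0,-0.002,0.195,0,0,0]
    - [0,-0.002,0.195,0,0,0]

```text
time_s: 18.82
tcp_pos: [0.5754, 0.1433, 0.0895]
eef_rot: [179.9, -0.1, -101.9]
contact_force: [2.3, 0.3, -1.9]
gripper_width: 0.022
```

Emit:
apply_moves:
  moves:
    - [0,0,0.02,0,0,0]
    - [0,0,0.035,0,0,0]
    - [0,0,0.045,0,0,0]
    - [0,0,0.047,0,0,0]

```text
time_s: 19.32
tcp_pos: [0.5755, 0.1432, 0.0806]
eef_rot: [179.9, -0.1, -101.9]
contact_force: [-1.6, -0.4, 5.4]
gripper_width: 0.0218
```

Emit:
apply_moves:
  moves:
    - [0,0,0,0,0,0]
    - [0,0,0,0,0,0]
    - [0,0,0,0,0,0]
    - [0,0,0,0,0,0]
    - [0,0,-0.1,0,0,0]
    - [0,0,-0.3,0,0,0]
    - [0,0,-0.5,0,0,0]
    - [0,0,-0.6,0,0,0]
    - [0,0,-0.6,0,0,0]
  hand: -0.2

```text
time_s: 20.45
tcp_pos: [0.5765, 0.1438, 0.2024]
eef_rot: [-179.9, 0.1, -101.9]
contact_force: [-0.3, 0.1, -0.8]
gripper_width: 0.0527
```

```bash
python3 -c "
from h import *
snap('wrist','w12');snap('side','s12')
p=cv2.imread('pics/s12.png');cv2.imwrite('pics/z12.png',cv2.resize(p[130:270,210:350],None,fx=4,fy=4,interpolation=cv2.INTER_CUBIC))
go(.4988,.0809,.13,-120.1)"
```

```text
t 20.55 tcp [0.5752 0.1433 0.1999] [ 179.8833   -0.0844 -101.9249] w 0.0527
ROW [0.3839, 0.3087, 0.3509, 0.0011, -0.0011, 0.2019] rows>= 1.9
```

View pics/w12.png

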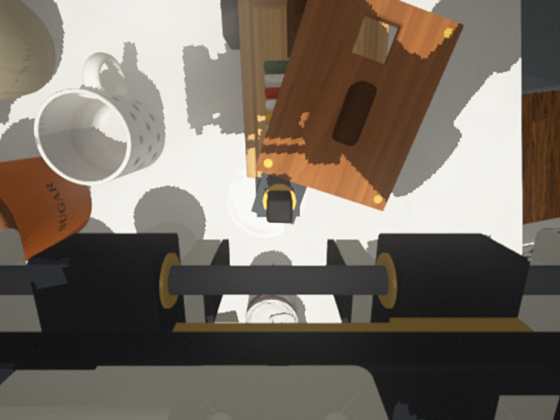

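View pics/z12.png

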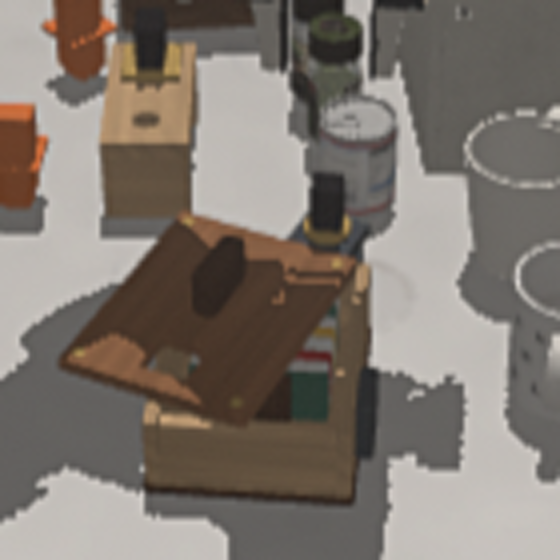

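```bash
python3 -c "
from h import *
i=load('w12.npz')
P=plane(i,[(268,163),(377,199),(448,33)],.07)*1000;print(P)
d=P[0]-P[1];y=np.arctan2(d[1],d[0]);print(np.degrees(y),np.linalg.norm(d))
c,s=np.cos(y),np.sin(y);R=np.array([[c,-s],[s,c]]);M=(P[0]+P[2])[:2]/2;print('centre',M,'handle',M+R@[0,12],'eye',M+R@[35,105])
go(.4988,.0809,.13,-120.1)"
```

```text
[[577.8845 107.8166  70.    ]
 [483.4923 162.8471  70.    ]
 [407.6388  33.1576  70.    ]]
-30.24208908253818 109.26231284301718
centre [492.7617  70.4871] handle [498.8055  80.854 ] eye [575.8821 143.5692]
t 20.55 tcp [0.5752 0.1433 0.1999] [ 179.8833   -0.0844 -101.9249] w 0.0527
ROW [0.3839, 0.3087, 0.3509, 0.0011, -0.0011, 0.2019] rows>= 1.9
```

Emit:
apply_moves:
  moves:
    - [0.19,0.15,0.02,0,0,0.1]
    - [0.384,0.309,0.05,0,0,0.202]
    - [0.384,0.309,0.2,0,0,0.202]
    - [0.384,0.309,0.351,0,0,0.202]
    - [0.384,0.309,0.351,0,0,0.202]
    - [0.384,0.309,0.351,0,0,0.202]

```text
time_s: 21.3
tcp_pos: [0.4991, 0.0809, 0.1303]
eef_rot: [179.9, -0.1, -120.1]
contact_force: [0.2, 0.3, -1.1]
gripper_width: 0.0524
```

```bash
python3 -c "
from h import *
snap('wrist','w13')
go(.4988,.0809,.0755,-120.1)"
```

```text
t 21.35 tcp [0.4994 0.0811 0.1307] [ 179.9523   -0.0892 -120.0869] w 0.0525
ROW [0.002, 0.0017, 0.276, 0.0005, -0.001, 0.0001] rows>= 0.9
```

View pics/w13.png

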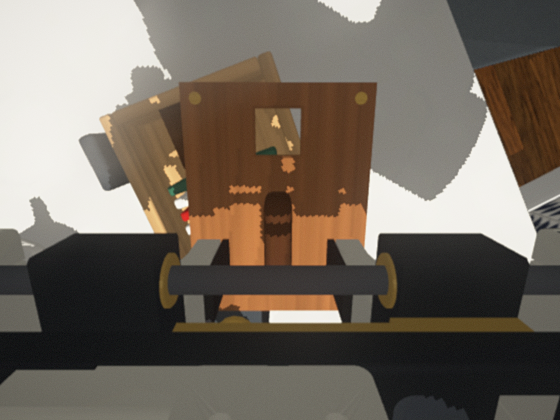

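Handle centred at (277,215). Descend and grip.

Emit:
apply_moves:
  moves:
    - [0.002,0.001,0.12,0,0,0]
    - [0.002,0.001,0.22,0,0,0]
    - [0.002,0.001,0.276,0,0,0]
    - [0.002,0.001,0.276,0,0,0]

```text
time_s: 21.85
tcp_pos: [0.4989, 0.0808, 0.0755]
eef_rot: [179.9, -0.1, -120.1]
contact_force: [0.1, 0.1, 0.4]
gripper_width: 0.0525
```

Emit:
apply_moves:
  moves:
    - [0,0,0,0,0,0]
    - [0,0,0,0,0,0]
    - [0,0,0,0,0,0]
    - [0,0,0,0,0,0]
    - [0,0,0,0,0,0]
    - [0,0,0,0,0,0]
    - [0,0,0,0,0,0]
  hand: 1
  grip_force: 25

```text
time_s: 22.72
tcp_pos: [0.499, 0.0809, 0.0757]
eef_rot: [179.9, -0.1, -120.1]
contact_force: [-1.2, -0.3, 4.2]
gripper_width: 0.0177
```

```bash
python3 - <<'E'
from h import *
s=status.get_state(); e=np.array([.5757,.1435])
p=s['tcp_pos']; psi=s['eef_rot'][2]
for a in (5,10,15,19,20,21):
    c,w=np.cos(np.radians(a)),np.sin(np.radians(a)); q=e+np.array([[c,-w],[w,c]])@(p[:2]-e)
    print(a); go(q[0],q[1],p[2],psi+a,s)
E
```

```text
5
t 22.73 tcp [0.499  0.0809 0.0757] [ 179.9497   -0.1146 -120.0724] w 0.0177
ROW [0.0135, -0.041, -0.0, 0.0006, -0.0012, -0.0556] rows>= 0.5
10
t 22.73 tcp [0.499  0.0809 0.0757] [ 179.9497   -0.1146 -120.0724] w 0.0177
ROW [0.0233, -0.0831, -0.0, 0.0007, -0.0012, -0.1111] rows>= 0.9
15
t 22.73 tcp [0.499  0.0809 0.0757] [ 179.9497   -0.1146 -120.0724] w 0.0177
ROW [0.0295, -0.1258, -0.0001, 0.0007, -0.0012, -0.1667] rows>= 1.4
19
t 22.73 tcp [0.499  0.0809 0.0757] [ 179.9497   -0.1146 -120.0724] w 0.0177
ROW [0.0317, -0.1603, -0.0001, 0.0008, -0.0012, -0.2111] rows>= 1.8
20
t 22.73 tcp [0.499  0.0809 0.0757] [ 179.9497   -0.1146 -120.0724] w 0.0177
ROW [0.0319, -0.1689, -0.0001, 0.0008, -0.0012, -0.2222] rows>= 1.9
21
t 22.73 tcp [0.499  0.0809 0.0757] [ 179.9497   -0.1146 -120.0724] w 0.0177
ROW [0.0319, -0.1775, -0.0001, 0.0008, -0.0012, -0.2333] rows>= 2.0
```

Emit:
apply_moves:
  moves:
    - [0.007,-0.0205,0,0,0,-0.028]
    - [0.0135,-0.041,0,0,0,-0.0556]
    - [0.0185,-0.062,0,0,0,-0.0833]
    - [0.0233,-0.083,0,0,0,-0.111]
    - [0.0265,-0.1045,0,0,0,-0.139]
    - [0.0295,-0.126,0,0,0,-0.167]
    - [0.031,-0.143,0,0,0,-0.189]
    - [0.0317,-0.16,0,0,0,-0.211]
    - [0.0317,-0.16,0,0,0,-0.211]

```text
time_s: 23.85
tcp_pos: [0.5238, 0.0592, 0.0757]
eef_rot: [179.9, -0.1, -101.1]
contact_force: [0.2, -0.9, 1.9]
gripper_width: 0.0178
```

```bash
python3 - <<'E'
from h import *
s=status.get_state(); e=np.array([.5757,.1435]); print(s['contact_force'],s['moment'])
p=s['tcp_pos']; psi=s['eef_rot'][2]
for a in (0.5,1,1.5,2):
    c,w=np.cos(np.radians(a)),np.sin(np.radians(a)); q=e+np.array([[c,-w],[w,c]])@(p[:2]-e)
    print(a); go(q[0],q[1],p[2],psi+a,s)
E
```

```text
[ 0.2164 -0.9331  1.8835] [-0.3633 -0.1626  0.0869]
0.5
t 23.85 tcp [0.5238 0.0592 0.0757] [ 179.9333   -0.0941 -101.097 ] w 0.0178
ROW [0.0015, -0.004, -0.0, 0.0007, -0.001, -0.0056] rows>= 0.0
1
t 23.85 tcp [0.5238 0.0592 0.0757] [ 179.9333   -0.0941 -101.097 ] w 0.0178
ROW [0.003, -0.0081, -0.0, 0.0007, -0.001, -0.0111] rows>= 0.1
1.5
t 23.85 tcp [0.5238 0.0592 0.0757] [ 179.9333   -0.0941 -101.097 ] w 0.0178
ROW [0.0044, -0.0122, -0.0, 0.0008, -0.001, -0.0167] rows>= 0.1
2
t 23.85 tcp [0.5238 0.0592 0.0757] [ 179.9333   -0.0941 -101.097 ] w 0.0178
ROW [0.0058, -0.0163, -0.0, 0.0008, -0.001, -0.0222] rows>= 0.2
```

Emit:
apply_moves:
  moves:
    - [0.0015,-0.004,0,0,0,-0.0056]
    - [0.003,-0.008,0,0,0,-0.011]
    - [0.003,-0.01,0,0,0,-0.0139]
    - [0.003,-0.01,0,0,0,-0.0139]

```text
time_s: 24.35
tcp_pos: [0.5254, 0.0582, 0.0757]
eef_rot: [179.9, -0.1, -99.9]
contact_force: [-2.9, 1.0, 5.2]
gripper_width: 0.018
```

Emit:
apply_moves:
  moves:
    - [0.001,-0.004,0,0,0,-0.005]
    - [0.001,-0.006,0,0,0,-0.008]
    - [0.001,-0.006,0,0,0,-0.008]

```text
time_s: 24.72
tcp_pos: [0.5256, 0.0581, 0.0757]
eef_rot: [179.8, -0.1, -99.2]
contact_force: [-8.7, 5.3, 9.3]
gripper_width: 0.018
```

```bash
python3 - <<'E'
from h import *
s=status.get_state();print(s['contact_force'],s['moment'])
i=snap('wrist','w14');snap('side','s14')
E
```

```text
[-8.6814  5.3122  9.2806] [ 1.7215  2.9469 -0.5571]
```

View pics/w14.png

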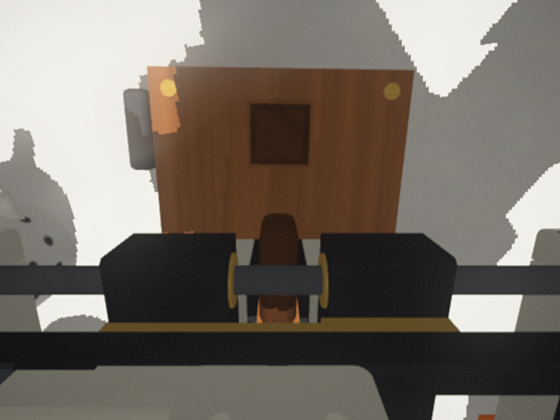

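Emit:
apply_moves:
  moves:
    - [0,0,0,0,0,0]
    - [0,0,0,0,0,0]
    - [0,0,0,0,0,0]
    - [0,0,0,0,0,0]
    - [0,0,-0.1,0,0,0]
    - [0,0,-0.3,0,0,0]
    - [0,0,-0.5,0,0,0]
    - [0,0,-0.7,0,0,0]
    - [0,0,-0.75,0,0,0]
    - [0,0,-0.75,0,0,0]
  hand: -0.2

```text
time_s: 26.08
tcp_pos: [0.5261, 0.0584, 0.2259]
eef_rot: [179.9, -0.0, -99.2]
contact_force: [-0.5, 0.1, 0.4]
gripper_width: 0.0526
```

```bash
python3 - <<'E'
from h import *
i=snap('wrist','w15')
p=i['p'];cv2.imwrite('pics/z15.png',cv2.resize(p[60:260,180:400],None,fx=3.5,fy=3,interpolation=cv2.INTER_CUBIC))
E
```

```text
(no output)
```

View pics/w15.png

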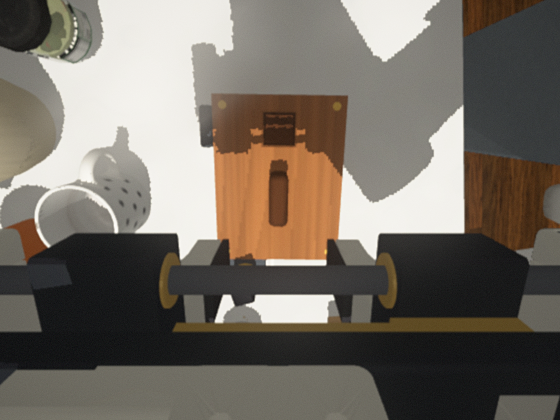

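```bash
python3 - <<'E'
from h import *
i=load('w15.npz');p=i['p']
cv2.imwrite('pics/z16.png',np.clip(cv2.resize(p[85:160,195:360],None,fx=4.8,fy=4.8,interpolation=cv2.INTER_CUBIC).astype(float)*2,0,255).astype(np.uint8))
E
```

```text
(no output)
```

View pics/z16.png

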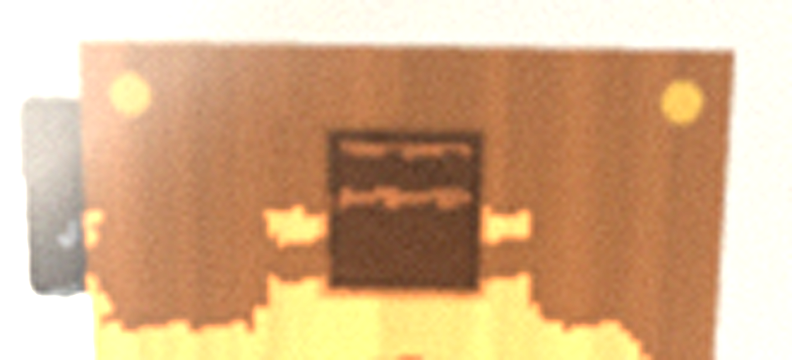

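```bash
python3 - <<'E'
from h import *
i=load('w15.npz')
f=lambda z:(np.array(z,float)+.5)/4.8-.5+[195,85]
S=plane(i,f([(330,131),(484,132),(481,291),(328,290)]),.07)*1000; print(S,S.mean(0))
D=plane(i,f([(129,95),(682,102)]),.07)*1000; d=D[0]-D[1]; print(np.linalg.norm(d),"yaw",np.degrees(np.arctan2(d[1],d[0])))
y=np.arctan2(d[1],d[0]);c,s=np.cos(y),np.sin(y);R=np.array([[c,-s],[s,c]])
M=D.mean(0)[:2]; print("slot from dots",M+R@[0,22],"eye",M+R@[35,180])
go(.463,.34,.27,-95.5)
E
```

```text
[[525.8848 -23.8317  70.    ]
 [495.5027 -18.6876  70.    ]
 [500.688   12.1751  70.    ]
 [531.6907   6.9104  70.    ]] [513.4415  -5.8584  70.    ]
110.05317693498552 yaw -9.9409718123694
slot from dots [513.7296  -5.8347] eye [575.4802 143.7509]
t 26.12 tcp [0.5256 0.0582 0.2249] [179.7775  -0.0859 -99.2118] w 0.0527
ROW [-1.3403, 0.5355, -0.2253, 0.0025, -0.0009, -0.0412] rows>= 4.7
```

Emit:
apply_moves:
  moves:
    - [-0.28,0.11,-0.05,0,0,0]
    - [-0.56,0.22,-0.1,0,0,0]
    - [-0.8,0.32,-0.15,0,0,0]
    - [-1,0.4,-0.2,0,0,0]

```text
time_s: 26.62
tcp_pos: [0.4776, 0.2699, 0.2634]
eef_rot: [179.7, -0.2, -99.2]
contact_force: [0.9, -0.1, 0.3]
gripper_width: 0.0527
```

```bash
python3 - <<'E'
from h import *
go(.464,.335,.27,-95.5)
E
```

```text
t 26.62 tcp [0.4776 0.2699 0.2634] [179.6721  -0.2184 -99.1738] w 0.0527
ROW [-0.3102, 0.119, -0.0337, 0.0037, -0.0023, -0.0408] rows>= 1.1
```

Emit:
apply_moves:
  moves:
    - [-0.16,0.06,-0.02,0.003,-0.002,-0.02]
    - [-0.31,0.119,-0.034,0.004,-0.002,-0.041]
    - [-0.31,0.119,-0.034,0.004,-0.002,-0.041]
    - [-0.31,0.119,-0.034,0.004,-0.002,-0.041]

```text
time_s: 27.12
tcp_pos: [0.4636, 0.3344, 0.2686]
eef_rot: [179.9, -0.2, -95.5]
contact_force: [0.2, -0.4, -0.0]
gripper_width: 0.0526
```

```bash
python3 - <<'E'
from h import *
i=snap('wrist','w17')
print(proj(i,[[.4651,.3601,.11]]))
p=i['p'];cv2.imwrite('pics/z17.png',cv2.resize(p[130:260,210:350],None,fx=5,fy=4.5,interpolation=cv2.INTER_CUBIC))
E
```

```text
[[277.9995 217.8233]]
```

View pics/z17.png

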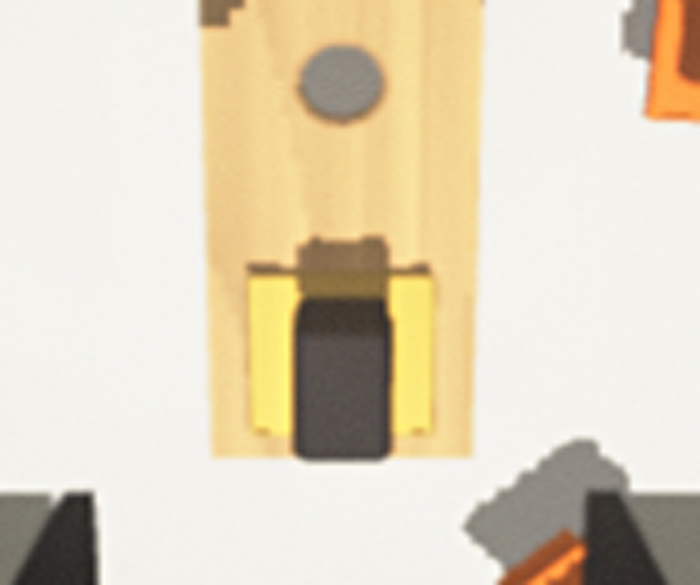

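```bash
python3 - <<'E'
from h import *
i=load('w17.npz')
f=lambda z:(np.array(z,float)+.5)/[5,4.5]-.5+[210,130]
for z,q in((.11,[(296,332),(394,332),(391,459),(294,459)]),(.074,[(248,275),(434,275),(432,435),(252,435)])):
    P=plane(i,f(q),z)*1000; print(P[:,:2],P.mean(0)); 
    for a,b in((1,0),(2,3),(0,3),(1,2)): d=P[b]-P[a]; print(np.linalg.norm(d),np.degrees(np.arctan2(d[1],d[0])))
print("pinhole",plane(i,f([(342,83)]),.068)*1000)
go(.4655,.3603,.13,-95.5)
go(.4655,.3603,.078,-95.5)
E
```

```text
[[473.1483 343.4813]
 [452.7685 345.4652]
 [456.1417 376.4735]
 [476.8122 374.4583]] [464.7177 359.9696 110.    ]
20.476164886628577 -5.560069657487297
20.768452560200164 -5.568296458388311
31.192938403268467 83.2545008783896
31.19124241366065 83.79141547904004
[[484.4706 336.5282]
 [441.8474 340.6748]
 [445.8135 383.592 ]
 [488.3406 379.4471]] [465.118  360.0605  74.    ]
42.824469919526614 -5.556505060038901
42.72860938127631 -5.566710743892715
43.09303637762091 84.8475656783175
43.100077803883416 84.72006274412783
pinhole [[458.3018 290.8928  68.    ]]
t 27.18 tcp [0.4638 0.3341 0.2689] [179.9619  -0.1242 -95.5202] w 0.0523
ROW [-0.1326, 0.0038, 0.6945, 0.0004, -0.0014, -0.0002] rows>= 2.3
t 27.18 tcp [0.4638 0.3341 0.2689] [179.9619  -0.1242 -95.5202] w 0.0523
ROW [-0.1332, 0.0037, 0.9545, 0.0004, -0.0014, -0.0002] rows>= 3.1
```

Emit:
apply_moves:
  moves:
    - [-0.06,0.003,0.2,0,0,0]
    - [-0.132,0.006,0.4,0,0,0]
    - [-0.132,0.006,0.6,0,0,0]
    - [-0.132,0.006,0.75,0,-0.001,0]
    - [-0.132,0.006,0.88,0,-0.001,0]
    - [-0.132,0.006,0.954,0,-0.001,0]
    - [-0.132,0.006,0.954,0,-0.001,0]
    - [-0.132,0.006,0.954,0,-0.001,0]

```text
time_s: 28.18
tcp_pos: [0.4656, 0.3605, 0.0792]
eef_rot: [-180.0, 0.0, -95.5]
contact_force: [-0.2, 0.6, 0.4]
gripper_width: 0.0524
```

Emit:
apply_moves:
  moves:
    - [0,0,0,0,0,0]
    - [0,0,0,0,0,0]
    - [0,0,0,0,0,0]
    - [0,0,0,0,0,0]
    - [0,0,0,0,0,0]
    - [0,0,0,0,0,0]
  hand: 1
  grip_force: 40

```text
time_s: 28.92
tcp_pos: [0.4656, 0.3606, 0.0793]
eef_rot: [-180.0, 0.0, -95.5]
contact_force: [-1.2, -0.7, 2.9]
gripper_width: 0.0218
```

Emit:
apply_moves:
  moves:
    - [0,0,-0.1,0,0,0]
    - [0,0,-0.22,0,0,0]
    - [0,0,-0.4,0,0,0]
    - [0,0,-0.55,0,0,0]
    - [0,0,-0.55,0,0,0]

```text
time_s: 29.55
tcp_pos: [0.4665, 0.3615, 0.1917]
eef_rot: [-179.8, 0.3, -95.5]
contact_force: [-0.1, 0.5, -0.6]
gripper_width: 0.0221
```

```bash
python3 - <<'E'
from h import *
go(.5136,-.0054,.185,-99.9)
E
```

```text
t 29.55 tcp [0.4665 0.3615 0.1917] [-179.8391    0.2553  -95.5099] w 0.0221
ROW [1.8035, -0.4106, 0.0266, -0.0017, 0.0029, 0.0488] rows>= 5.9
```

Emit:
apply_moves:
  moves:
    - [0.25,-0.057,0,0,0,0.01]
    - [0.5,-0.114,0,0,0,0.02]
    - [0.75,-0.17,0,0,0,0.04]
    - [1,-0.228,0,0,0,0.0488]

```text
time_s: 30.05
tcp_pos: [0.492, 0.1562, 0.1897]
eef_rot: [-179.9, 0.2, -99.9]
contact_force: [0.6, -0.4, -1.1]
gripper_width: 0.0218
```

```bash
python3 - <<'E'
from h import *
go(.5136,-.0054,.185,-99.9)
E
```

```text
t 30.05 tcp [0.492  0.1562 0.1897] [-179.9379    0.206   -99.9296] w 0.0218
ROW [0.7773, -0.2459, 0.0212, -0.0007, 0.0023, -0.0003] rows>= 2.6
```

Emit:
apply_moves:
  moves:
    - [0.26,-0.08,0,0,0,0]
    - [0.52,-0.16,0,0,0,0]
    - [0.74,-0.23,0,0,0,0]
    - [0.777,-0.246,0.05,0,0.002,0]
    - [0.777,-0.246,0.18,0,0.002,0]
    - [0.777,-0.246,0.26,0,0.002,0]
    - [0.777,-0.246,0.26,0,0.002,0]

```text
time_s: 30.92
tcp_pos: [0.5122, -0.0051, 0.1351]
eef_rot: [179.8, -0.1, -99.9]
contact_force: [-0.3, -0.1, -0.4]
gripper_width: 0.0219
```

```bash
python3 - <<'E'
from h import *
snap('wrist','w18');snap('side','s18')
p=cv2.imread('pics/s18.png');cv2.imwrite('pics/z18.png',cv2.resize(p[130:270,210:350],None,fx=4,fy=4,interpolation=cv2.INTER_CUBIC))
go(.5136,-.0054,.115,-99.9)
E
```

```text
t 31.02 tcp [ 0.5137 -0.0048  0.1371] [-179.9691    0.0013  -99.8937] w 0.0218
ROW [0.0029, 0.0, 0.1103, -0.0003, 0.0, 0.0001] rows>= 0.4
```

View pics/w18.png

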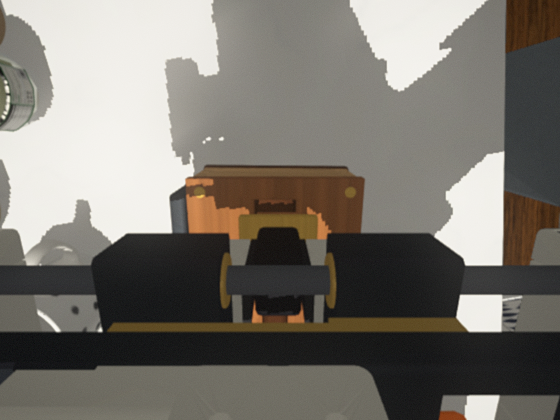

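View pics/z18.png

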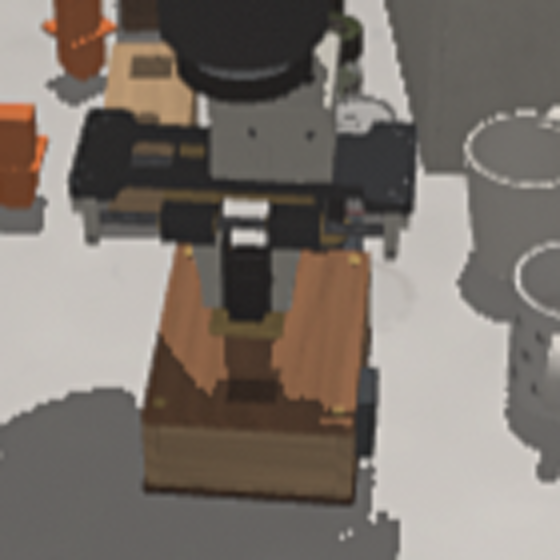

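Emit:
apply_moves:
  moves:
    - [0.003,0,0.04,0,0,0]
    - [0.003,0,0.08,0,0,0]
    - [0.003,0,0.11,0,0,0]
    - [0.003,0,0.14,0,0,0]
    - [0.003,0,0.14,0,0,0]

```text
time_s: 31.65
tcp_pos: [0.5133, -0.0055, 0.1085]
eef_rot: [180.0, -0.0, -99.9]
contact_force: [0.3, 0.4, -0.7]
gripper_width: 0.0222
```

```bash
python3 - <<'E'
from h import *
s=status.get_state();print(s['contact_force'],s['moment'])
go(.5136,-.0054,.0813,-99.9)
E
```

```text
[ 0.3073  0.3887 -0.6502] [ 0.0302  0.1014 -0.0355]
t 31.65 tcp [ 0.5133 -0.0055  0.1085] [179.9802  -0.0256 -99.8967] w 0.0222
ROW [-0.0009, -0.0014, 0.1361, 0.0002, -0.0003, 0.0] rows>= 0.4
```

Emit:
apply_moves:
  moves:
    - [0,-0.001,0.03,0,0,0]
    - [0,-0.001,0.06,0,0,0]
    - [0,-0.001,0.09,0,0,0]
    - [0,-0.001,0.115,0,0,0]
    - [0,-0.001,0.13,0,0,0]
    - [0,-0.001,0.138,0,0,0]
    - [0,-0.001,0.138,0,0,0]

```text
time_s: 32.52
tcp_pos: [0.5135, -0.0056, 0.0813]
eef_rot: [180.0, -0.0, -99.9]
contact_force: [-2.1, -0.5, 4.4]
gripper_width: 0.0218
```

Emit:
apply_moves:
  moves:
    - [0,0,0.006,0,0,0]
    - [0,0,0.008,0,0,0]

```text
time_s: 32.78
tcp_pos: [0.5135, -0.0057, 0.0813]
eef_rot: [-180.0, -0.0, -99.9]
contact_force: [-9.3, 1.6, 20.0]
gripper_width: 0.022
```

Emit:
apply_moves:
  moves:
    - [0,0,0,0,0,0]
    - [0,0,0,0,0,0]
    - [0,0,0,0,0,0]
    - [0,0,0,0,0,0]
    - [0,0,-0.1,0,0,0]
    - [0,0,-0.3,0,0,0]
    - [0,0,-0.55,0,0,0]
    - [-0.2,0,-0.75,0,0,0]
    - [-0.4,0,-0.8,0,0,0]
    - [-0.4,0,-0.8,0,0,0]
    - [-0.4,0,-0.8,0,0,0]
  hand: -0.2

```text
time_s: 34.15
tcp_pos: [0.5267, 0.0732, 0.2407]
eef_rot: [180.0, -0.1, -99.8]
contact_force: [0.2, -0.7, -0.9]
gripper_width: 0.0522
```

```bash
python3 - <<'E'
from h import *
snap('wrist','w19');snap('side','s19')
p=cv2.imread('pics/s19.png');cv2.imwrite('pics/z19.png',cv2.resize(p[130:270,210:350],None,fx=4,fy=4,interpolation=cv2.INTER_CUBIC))
E
```

```text
(no output)
```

View pics/w19.png

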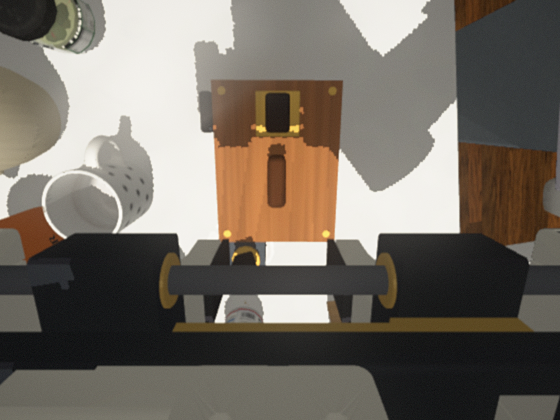

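View pics/z19.png

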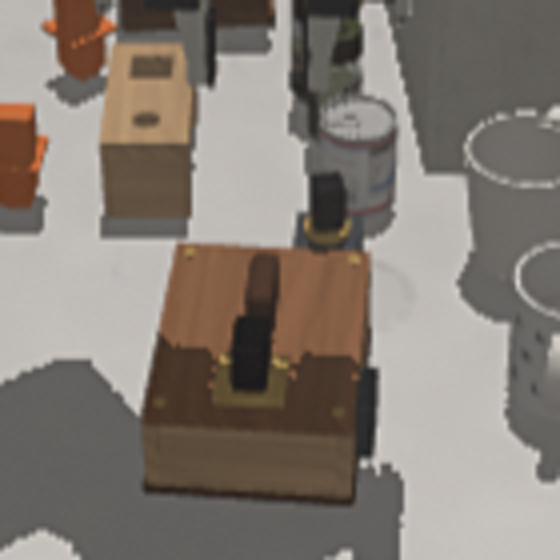

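```bash
python3 - <<'E'
from h import *
i=load('w19.npz')
D=plane(i,[(221.5,90.5),(333,91),(227.5,234),(326,234)],.07)*1000; d=D[2]-D[0]
y=np.arctan2(d[1],d[0])-np.pi/2;c,s=np.cos(y),np.sin(y);R=np.array([[c,-s],[s,c]]);M=D.mean(0)[:2]
print(np.degrees(y),M,"slot",M+R@[0,-53],"eye",M+R@[35,105])
C=cloud(i,i['d']); print("depth z: grip",C[112,277],"lid",C[200,245],"collar",C[112,260], "pin collar", C[255,240],"lid near", C[235,245])
print(status.get_state()['contact_force'])
r.close_job()
E
```

```text
-10.01271399623642 [522.3769  46.9259] slot [513.162   -5.2669] eye [575.0999 144.2413]
depth z: grip [ 0.5131 -0.006   0.1117] lid [0.5628 0.0768 0.0689] collar [ 0.5295 -0.01    0.0752] pin collar [0.5781 0.1327 0.0843] lid near [0.5708 0.1164 0.0688]
[-0.1634  0.5304 -1.0635]
the job is handed in; nothing more can be done
```

I put the lid on the box about 20° open, pinned it through both hinge holes, swung it against the stop and locked it with the black plug. I handed in at about 34 s; no verdict was reported.

Last checks:
- **Lid:** It lies flat, at a measured yaw of -10.0° against about -10.2° for the box. The lid's hole was about 1 mm from the knuckle's hole.
- **Pin:** While the lid was still open, the tool reached the expected home height, with about 5 N of contact.
- **Plug:** It measures about 1 mm from the slot's centre. The collar top is at 75 mm (76 mm expected) and the grip top at 112 mm (112 mm expected). It gave 20 N of resistance without moving further.
- **Surroundings:** The gripper was raised clear of everything. The tin, mug and jar look untouched in the last pictures, though I did not measure their positions again.

Two readings need a note:
- **First grasp:** My first attempt on the lid's handle lifted before the fingers had closed. The lid did not move, and I repeated the grasp.
- **Pin collar:** The last depth reading there gave 84 mm, above the 76 mm expected. It was a single pixel, probably on the edge of the pin's grip, and the picture shows the collar on the tongue.

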